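# Fetch the tool-setter puck from behind the tall stock

## Task

The low round metal puck is boxed in behind three tall things (a round can, a flat-sided tin and a stepped hose reducer) on the storage board. Move all three, upright, onto the empty square side board, then take the round puck and set it flat in the middle of the round steel seat, and only then stand each of the three back upright in exactly the spot on the storage board that it came from. Leave the square metal block, the tape roll and the wooden offcut where they are.

Things in the scene. Friction and masses are not known exactly. Their poses are not given: they have to be found in the camera images.
- can: Round steel can with a paper band, 60 mm diameter, 118 mm tall, upright, about 0.3 kg. Origin: centre of its underside, z up. At the start it stands on one of the three marked squares of the storage board; it must come back to that same spot.
- tin: Flat-sided aluminium tin with a small black screw cap, upright, about 0.35 kg. Body 44 mm (its x) by 60 mm (its y) by 105 mm tall; the cap (24 mm diameter) brings it to 118 mm. Origin: centre of its underside, z up. At the start it stands on one of the three marked squares of the storage board with its x within about 0.25 rad of the board's x; it must come back to that same spot.
- reducer: Stepped dust-hose reducer of dark grey plastic, upright, closed inside, about 0.2 kg: lower part 64 mm diameter up to 48 mm, a cone up to 66 mm, then a neck of 50 mm diameter up to its top at 115 mm. Origin: centre of its underside, z up. At the start it stands on one of the three marked squares of the storage board; it must come back to that same spot.
- puck: The thing to fetch: low ROUND aluminium tool-setter puck, 50 mm diameter, 25 mm high, about 0.13 kg, with a thin dark circle on top. Origin: centre of its underside, z up. It stands on the storage board behind (seen from the robot) the three tall things, beside the square block.
- block: Low SQUARE aluminium block, 46 x 46 x 25 mm, beside the puck on the storage board, about 88 mm from it centre to centre. Origin: centre of its underside. To be left where it is.
- storage_board: Fixed white laminate board 170 mm (its x) by 270 mm (its y), 12 mm thick. Origin: centre of its underside; its x points away from the robot. Three dark-outlined squares (74 mm) are centred at x = -32 mm, y = -84, 0 and +84 mm: one tall thing on each at the start, in any order, within about 4 mm of the centre. Puck and block stand at x = +34 mm, y = -44 and +44 mm, either way round.
- side_board: Fixed square wooden board, 220 x 220 mm, 10 mm thick, empty at the start, to the left or the right of the storage board. Origin: centre of its underside, z up. Clearing place for the three tall things, anywhere on it.
- seat: Fixed square plywood plate, 110 x 110 mm, 12 mm thick, with a round raised steel disc of 68 mm diameter in its middle, whose flat top is 20 mm above the plate's underside; it lies on the side opposite the side board. Origin: centre of the plate's underside, z up. The puck goes flat onto the middle of the disc.
- tape: Roll of paper tape lying flat, ring of 90 mm outer and 68 mm inner diameter, 25 mm high. Origin: centre of its underside. Bystander, to be left alone.
- offcut: Dark wooden offcut with three blind holes, 50 x 90 x 22 mm, lying flat. Origin: centre of its underside. Bystander, to be left alone.
Not all that is in view belongs to the job. Leave any green or purple look-alike of the puck alone. There is more than one size of the seat; the job needs the larger.

How it is judged:
On the way, in this order (a step that is already met when the one before it is completed fails the run):
1. All three tall things stand upright and released on the side board, and the puck has not yet been moved (x of can in the frame of side_board between -0.11 and 0.11 m and y of can in the frame of side_board between -0.11 and 0.11 m and z of can in the frame of side_board between 0.005 and 0.015 m and angle between each of can, tin, reducer's own z axis and vertical below 0.1 rad and contact force between the fingers and can below 0.3 N and x of tin in the frame of side_board between -0.11 and 0.11 m and y of tin in the frame of side_board between -0.11 and 0.11 m and z of tin in the frame of side_board between 0.005 and 0.015 m and contact force between the fingers and tin below 0.3 N and x of reducer in the frame of side_board between -0.11 and 0.11 m and y of reducer in the frame of side_board between -0.11 and 0.11 m and z of reducer in the frame of side_board between 0.005 and 0.015 m and contact force between the fingers and reducer below 0.3 N and distance of puck from where it was at the start of the episode below 0.015 m), for 0.2 s.
2. The puck lies flat and released on the middle of the steel seat while the three tall things still stand on the side board (horizontal distance between puck and seat below 0.012 m and z of puck in the frame of seat between 0.016 and 0.024 m and angle between each of puck, can, tin, reducer's own z axis and vertical below 0.1 rad and contact force between the fingers and puck below 0.3 N and x of can in the frame of side_board between -0.11 and 0.11 m and y of can in the frame of side_board between -0.11 and 0.11 m and z of can in the frame of side_board between 0.005 and 0.015 m and contact force between the fingers and can below 0.3 N and x of tin in the frame of side_board between -0.11 and 0.11 m and y of tin in the frame of side_board between -0.11 and 0.11 m and z of tin in the frame of side_board between 0.005 and 0.015 m and contact force between the fingers and tin below 0.3 N and x of reducer in the frame of side_board between -0.11 and 0.11 m and y of reducer in the frame of side_board between -0.11 and 0.11 m and z of reducer in the frame of side_board between 0.005 and 0.015 m and contact force between the fingers and reducer below 0.3 N), for 0.2 s.
At the end, for the whole second after the job is handed in: The puck lies flat on the steel seat, its centre within 12 mm of the seat's centre; the can, the tin and the reducer each stand upright within 15 mm of the spot where they stood at the start; all are released and at rest (horizontal distance between puck and seat below 0.012 m and z of puck in the frame of seat between 0.016 and 0.024 m and angle between each of puck, can, tin, reducer's own z axis and vertical below 0.1 rad and contact force between the fingers and puck below 0.3 N and linear speed of each of puck, can, tin, reducer below 0.02 m/s and angular speed of each of puck, can, tin, reducer below 0.2 rad/s and distance of each of can, tin, reducer from where it was at the start of the episode below 0.015 m and contact force between the fingers and can below 0.3 N and contact force between the fingers and tin below 0.3 N and contact force between the fingers and reducer below 0.3 N); the robot touches nothing.
It fails at once if The square block, the tape roll or the offcut is shifted by more than 25 mm (distance of any of block, tape, offcut from where it was at the start of the episode above 0.025 m).
It fails at once if One of the three tall things is tipped over (more than about 35 degrees) (angle between any of can, tin, reducer's own z axis and vertical above 0.6 rad).
It also fails if it takes over 136 s, if anything falls off the work surface, if the arm or the gripper's body presses on something with over 40 N, if the wrist force passes 120 N, or if a joint passes its speed limit or range.

## Robot

A 6-joint arm with a two-finger parallel gripper is mounted at the origin on the work surface. World frame = base frame: x ahead of the robot, y to its left, z up, the work surface at z = 0. Lengths are in m, angles in rad, forces in N, time in s.
With the tool pointing down it reaches from about 0.325 to 0.85 m from the base axis. Payload 4.4 kg.
Tool frame: the origin (TCP) lies at the very end of the fingers, on their centre line; the grasp point (between the pads) lies 19 mm behind it (arm.grip_depth is the distance from the TCP to the grasp point, in m); z points along the fingers, x is the direction in which the jaws open and shut, and the axes are right-handed (so a half turn about z gives the same grasp; the last joint's range is limited). The gripper opens to 94 mm and grips with 3 to 60 N. Pads are 16 mm wide; open, the fingers measure 119 mm over their backs; the gripper's body (75 mm by 177 mm) begins 78 mm behind the grasp point.
Start: joints at [-1.458, 0.207, 1.542, -0, 1.393, -0.15], TCP at [0.149, -0.555, 0.205] pointing down, gripper open.
Joint ranges: [-2.73, 2.73], [-0.86, 2.22], [0.23, 2.46], [-1.11, 4.25], [0.08, 2.63], [-2.82, 2.82]. Speed limits (rad/s): [2.79, 2.79, 3.14, 3.14, 3.14, 3.14].

## Interface

Orientations are given as a unit quaternion [w, x, y, z].
In Python, from bench import arm gives the robot as it stands.
- The arm moves only by the tool arm_command, never from a script. Its argument "motion" is a list of rows, each a list of 7 numbers: the shift along the tool's x, y, z scaled (see below), then the turn, a rotation vector about the tool's x, y, z scaled (see below), then the opening, from -1 (shut) to 1 (fully open). In form: [[dx, dy, dz, ax, ay, az, grip], ...]. A call has 1 to 8 rows; each row shifts and turns the commanded pose from where the row before left it, along the tool's axes as they then stand; what a row does not reach is not made up. The controller multiplies each number of a shift by 25 mm and each number of a turn by 4 degrees. A row lasts 1/8 s, in which the tool goes at most 62.5 mm and 10.7 degrees, less where a joint would pass 70% of its speed; a pose out of reach is approached as far as the arm can. A call with a number of a shift or a turn outside -1 to 1 is refused whole. A call with a gripper value outside its range is refused whole. The fingers move at their own pace and stop on an object; "newtons" is the grip in N (left out, the last holds). Time passes only in rows, so rows that do not move let the fingers close. It gives the time, the measured TCP pose, the force and the opening at its end, in the units of the state.
- arm.read_state(): the state, without advancing time (a new reading comes with each control period).
- arm.snapshot(name): name is "side" or "top" or "wrist"; returns a dict with "frame" (384x512x3 uint8, red, green, blue), "camera_matrix" (3x3 intrinsics, pixels), "cam_to_world" (4x4, takes a point from camera to world coordinates). Camera axes: x right, y down, z forward; pixel columns grow to the right and rows downward; lengths in m; the calibration is good to about 2 mm. A picture is of the moment at which its call begins. There is no depth.
- arm.job_done(): hands the job in, once; it reports no verdict.
The state is a dict: "t": time; "joint_positions": joint angles; "qvel": joint speeds; "tau": joint torques, N m; "tool_pos": TCP position; "tool_rot": TCP orientation; "ft_force": force on the tool from outside, world axes, zero at the start; "torque": the same for the moment, N m; "opening": finger opening in m.
Only numpy, scipy, OpenCV 4.12 (cv2) and the standard library are available. Lean on these libraries where they do the work, as an engineer would, in place of code of your own. Each camera call takes 0.05 s, during which the arm holds its last target.

## Working session

There is one attempt and no reset: what is moved stays moved. The work goes in short steps, Python scripts to look and compute and a tool call to move; the robot and the scene stay as the last step left them, time stands still between calls to the robot, and variables do not carry over. Pictures are saved under pics/ and viewed, and the job is handed in when it is done.

Besides the shell and the picture viewer there is one more tool, called after "Emit:" in YAML: its name, and indented under it one key for each argument. arm_command: Moves the arm, as the interface text tells. Its arguments: {"type":"object","properties":{"motion":{"type":"array"},"newtons":{"type":"number"}},"required":["motion"]}

```bash
ls; mkdir -p pics
python3 - <<'E'
from bench import arm
import cv2,numpy as np
s=arm.read_state();print({k:np.round(v,3).tolist() for k,v in s.items()})
for n in["side","top"]:
    d=arm.snapshot(n);cv2.imwrite(f"pics/{n}0.png",d["frame"][:,:,::-1]);np.savez(f"{n}0.npz",**d)
    print(n,np.round(d["camera_matrix"],1).tolist(),np.round(d["cam_to_world"],3).tolist())
E
```

```text
pics
{'t': 0.0, 'joint_positions': [-1.459, 0.207, 1.543, -0.0, 1.393, -0.15], 'qvel': [-0.001, 0.002, -0.0, 0.001, 0.0, -0.001], 'tau': [0.0, -37.088, -28.142, 0.07, 0.036, -0.0], 'tool_pos': [0.149, -0.554, 0.204], 'tool_rot': [-0.001, 0.794, -0.608, -0.001], 'ft_force': [-0.029, 0.187, 0.066], 'torque': [0.034, -0.026, -0.02], 'opening': 0.094}
side [[368.7, 0.0, 252.5], [0.0, 368.7, 187.9], [0.0, 0.0, 1.0]] [[-0.954, -0.228, 0.196, 0.346], [-0.3, 0.69, -0.658, 0.742], [0.015, -0.687, -0.727, 0.805], [0.0, 0.0, 0.0, 1.0]]
top [[437.8, 0.0, 264.8], [0.0, 437.8, 187.4], [0.0, 0.0, 1.0]] [[-0.033, -0.974, 0.223, 0.281], [-0.999, 0.034, -0.002, 0.075], [-0.006, -0.223, -0.975, 1.183], [0.0, 0.0, 0.0, 1.0]]
```

View pics/top0.png

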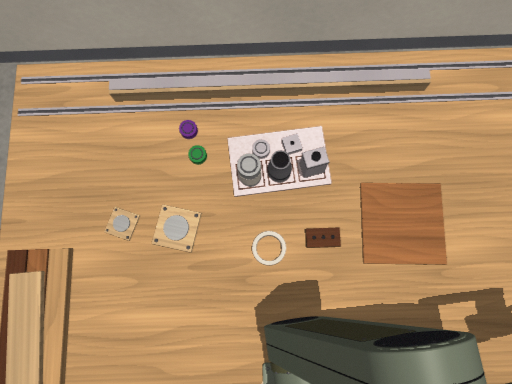

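View pics/side0.png

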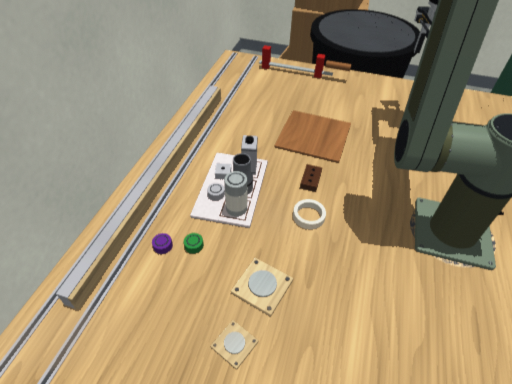

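The top view shows the storage board around (280,160), with the can at (249,170), reducer at (280,165) and tin at (315,160). The puck is at (261,148), the larger seat at (176,228) and the side board at (403,223).

```bash
cat > h.py <<'E'
import numpy as np,cv2
def ray(d,uv,z):
    K=d["camera_matrix"];T=d["cam_to_world"]
    v=T[:3,:3]@np.linalg.inv(K)@np.array([uv[0],uv[1],1.0]);o=T[:3,3]
    return o+v*(z-o[2])/v[2]
def proj(d,p):
    T=d["cam_to_world"];c=T[:3,:3].T@(np.asarray(p,float)-T[:3,3]);q=d["camera_matrix"]@c;return q[:2]/q[2]
def crop(d,x0,y0,x1,y1,f,fn):
    im=d["frame"][y0:y1,x0:x1,::-1];cv2.imwrite(fn,cv2.resize(im,None,fx=f,fy=f,interpolation=cv2.INTER_CUBIC))
E
python3 - <<'E'
from h import *
t=dict(np.load("top0.npz"));s=dict(np.load("side0.npz"))
crop(t,220,115,340,205,6,"pics/tc.png");crop(s,185,120,285,235,5,"pics/sc.png")
def big(m,name,d,z):
    cs,_=cv2.findContours(m.astype(np.uint8),cv2.RETR_EXTERNAL,cv2.CHAIN_APPROX_NONE)
    c=max(cs,key=cv2.contourArea);r=cv2.minAreaRect(c);b=cv2.boxPoints(r)
    w=[ray(d,p,z) for p in b];w=np.array(w)
    print(name,cv2.contourArea(c),"px",np.round(r[0],1),"w",np.round(w[:,:2],4).tolist(),"ctr",np.round(w.mean(0),4),"sides",np.round([np.linalg.norm(w[0]-w[1]),np.linalg.norm(w[1]-w[2])],4),
     "ang",np.round([np.arctan2(*(w[1]-w[0])[[1,0]]),np.arctan2(*(w[2]-w[1])[[1,0]])],3))
for d,n in((t,"top"),(s,"side")):
    f=d["frame"].astype(int);hsv=cv2.cvtColor(d["frame"],cv2.COLOR_RGB2HSV)
    for nm,px,z in [("sideboard",(403,223) if n=="top" else(313,136),.01),("disc",(176,228) if n=="top" else (262,283),.02),("storage",(240,150) if n=="top" else (215,205),.012)]:
        print(nm,hsv[px[1],px[0]],f[px[1],px[0]])
    W=(hsv[:,:,1]<25)&(hsv[:,:,2]>190)
    print(n)
    big(W&(np.indices(W.shape)[0]<235),"white",d,.012)
E
```

```text
sideboard [ 13 155 164] [164 107  64]
disc [ 15  11 181] [181 177 173]
storage [  7  23 235] [235 219 214]
top
white 4482.0 px [279.3 160.3] w [[0.6957, 0.1722], [0.7224, -0.0996], [0.555, -0.109], [0.5299, 0.1547]] ctr [0.6258 0.0296 0.012 ] sides [0.2731 0.1677] ang [-1.473 -3.085]
sideboard [ 13 150 162] [162 109  67]
disc [ 79  11 193] [185 193 190]
storage [  0   5 239] [239 234 234]
side
white 1466.0 px [228.8 187.9] w [[0.6914, 0.176], [0.7535, -0.116], [0.5513, -0.1023], [0.5241, 0.1777]] ctr [0.6301 0.0339 0.012 ] sides [0.2985 0.2026] ang [-1.361  3.074]
```

View pics/tc.png

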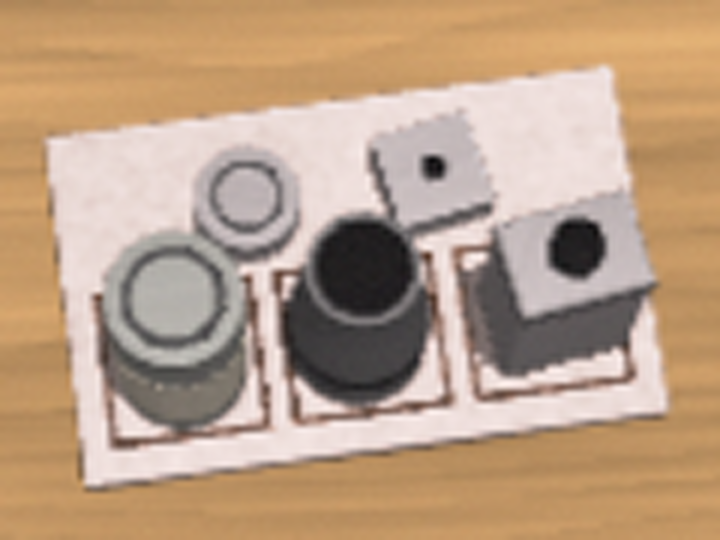

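View pics/sc.png

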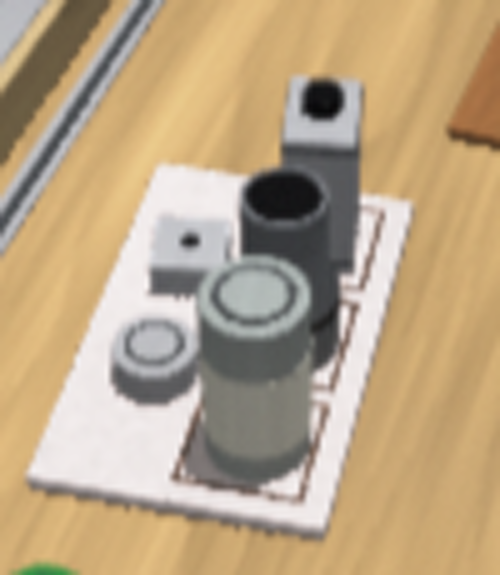

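Run:
```python
from h import *
t=dict(np.load("top0.npz"));s=dict(np.load("side0.npz"))
T=lambda p:(220+(p[0]+.5)/6-.5,115+(p[1]+.5)/6-.5)
S=lambda p:(185+(p[0]+.5)/5-.5,120+(p[1]+.5)/5-.5)
bt=np.array([ray(t,T(p),.012) for p in [(47,138),(609,68),(667,412),(88,487)]])
bs=np.array([ray(s,S(p),.012) for p in [(160,165),(411,203),(325,533),(30,485)]])
for b in(bt,bs):
    print(np.round(b[:,:2],4).tolist(),"c",np.round(b.mean(0),4),[round(float(np.linalg.norm(b[i]-b[(i+1)%4])),4) for i in range(4)],[round(float(np.arctan2(*(b[(i+1)%4]-b[i])[[1,0]])),3) for i in range(4)])
for n,pt,ps,z in [("can",(175,299),(254,297),.13),("red",(363,268),(285,196),.127),("tincap",(577,244),(322,96),.13),("puck",(247,197),(155,344),.037),("block",(431,168),(190,243),.037)]:
    print(n,np.round(ray(t,T(pt),z),4),np.round(ray(s,S(ps),z),4))
tt=np.array([ray(t,T(p),.117) for p in[(495,235),(625,192),(655,280),(522,316)]]);print("tin top",np.round(tt,4).tolist(),tt.mean(0),[round(float(np.arctan2(*(tt[(i+1)%4]-tt[i])[[1,0]])),3) for i in range(4)],[round(float(np.linalg.norm(tt[i]-tt[(i+1)%4])),4) for i in range(4)])
crop(t,90,190,220,260,6,"pics/seat.png");crop(t,345,165,465,275,5,"pics/sb.png");crop(s,200,250,310,370,5,"pics/seats.png")
# seat disc
for d,n,c in((t,"top",(176,228)),(s,"side",(262,283))):
    hsv=cv2.cvtColor(d["frame"],cv2.COLOR_RGB2HSV);m=((hsv[:,:,1]<40)&(hsv[:,:,2]>140)).astype(np.uint8)
    k,l,st,ce=cv2.connectedComponentsWithStats(m);i=l[c[1],c[0]];print(n,st[i],ce[i],np.round(ray(d,ce[i],.02),4))
    q=(l==i).astype(np.uint8);cs,_=cv2.findContours(q,0,1);e=cv2.fitEllipse(cs[0]);print(e,np.round(ray(d,e[0],.02),4))
hsv=cv2.cvtColor(t["frame"],cv2.COLOR_RGB2HSV);m=((hsv[:,:,1]>130)&(hsv[:,:,2]<185)).astype(np.uint8);m=cv2.morphologyEx(m,cv2.MORPH_OPEN,np.ones((5,5)))
cs,_=cv2.findContours(m,0,1)
for c in cs:
    if cv2.contourArea(c)>1000:
        r=cv2.minAreaRect(c);b=cv2.boxPoints(r);w=np.array([ray(t,p,.01) for p in b]);print(r,np.round(w[:,:2],4).tolist(),w.mean(0))
```

```text
[[0.6962, 0.1731], [0.7216, -0.0927], [0.554, -0.1089], [0.5281, 0.1569]] c [0.625  0.0321 0.012 ] [0.267, 0.1684, 0.267, 0.1689] [-1.476, -3.045, 1.668, 0.096]
[[0.7177, -0.089], [0.5529, -0.1053], [0.5245, 0.1626], [0.6886, 0.1815]] c [0.621  0.0375 0.012 ] [0.1656, 0.2694, 0.1652, 0.2721] [-3.043, 1.676, 0.115, -1.464]
can [0.5819 0.111  0.13  ] [0.5792 0.1154 0.13  ]
red [0.5935 0.0321 0.127 ] [0.5898 0.034  0.127 ]
tincap [ 0.5999 -0.0576  0.13  ] [ 0.5959 -0.0507  0.13  ]
puck [0.6557 0.08   0.037 ] [0.6525 0.0823 0.037 ]
block [ 0.6666 -0.0047  0.037 ] [ 0.663  -0.0022  0.037 ]
tin top [[0.609, -0.0248, 0.117], [0.6261, -0.081, 0.117], [0.5868, -0.0912, 0.117], [0.5731, -0.0343, 0.117]] [ 0.59876057 -0.05781093  0.117     ] [-1.275, -2.888, 1.808, 0.258] [0.0587, 0.0406, 0.0585, 0.0371]
top [164 215  25  25 480] [175.59375    227.30416667] [0.4457 0.3146 0.02  ]
((175.6013946533203, 227.2996826171875), (23.372718811035156, 24.31742286682129), 41.06468963623047) [0.4458 0.3146 0.02  ]
side [248 270  29  27 587] [262.18398637 282.75979557] [0.4435 0.3182 0.02  ]
((262.1851806640625, 282.7528991699219), (25.320085525512695, 27.656442642211914), 100.85151672363281) [0.4435 0.3181 0.02  ]
((403.0, 223.0), (82.0, 86.0), 90.0) [[0.5552, -0.1898], [0.5469, -0.4258], [0.3254, -0.398], [0.333, -0.1716]] [ 0.44012448 -0.29630813  0.01      ]
```

View pics/seat.png

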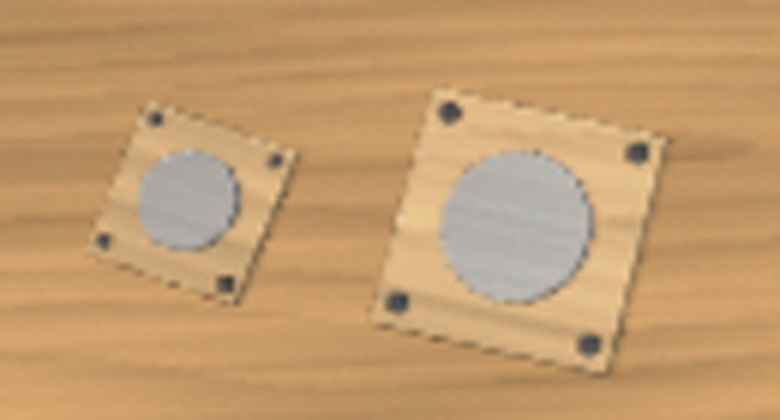

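View pics/sb.png

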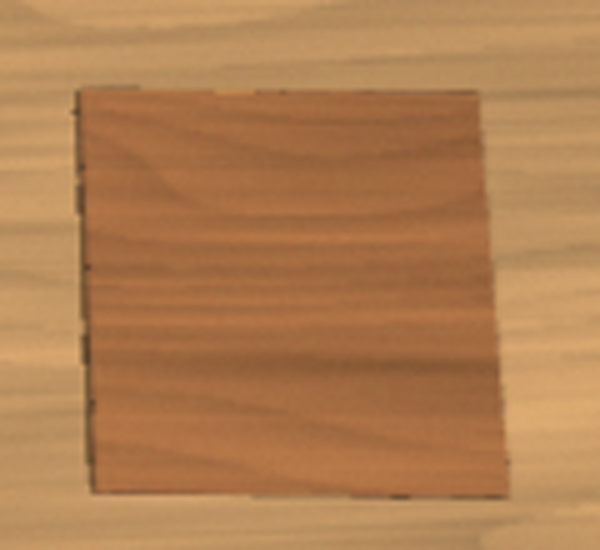

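Emit:
arm_command:
  motion:
    - [0,0,0,0,0,-1,1]
    - [0,0,0,0,0,-1,1]
    - [0,0,0,0,0,-1,1]
    - [0,0,0,0,0,-1,1]
    - [0,0,0,0,0,-1,1]
    - [0,0,0,0,0,-1,1]
    - [0,0,0,0,0,-1,1]
    - [0,0,0,0,0,-1,1]
  newtons: 20

```text
t: 1.1
tool_pos: [0.1493, -0.5548, 0.2047]
tool_rot: [-0.001, 0.931, -0.365, -0.0]
ft_force: [-0.1, -0.3, -0.5]
opening: 0.0939
```

Emit:
arm_command:
  motion:
    - [0,0,0,0,0,-1,1]
    - [0,0,0,0,0,-1,1]
    - [0,0,0,0,0,-1,1]
    - [0,0,0,0,0,-1,1]
    - [0,0,0,0,0,-1,1]
    - [0,0,0,0,0,-1,1]
    - [0,0,0,0,0,-1,1]
    - [0,0,0,0,0,-1,1]

```text
t: 2.1
tool_pos: [0.1493, -0.5548, 0.2048]
tool_rot: [-0.001, 0.996, -0.094, -0.0]
ft_force: [-0.6, 0.5, -0.0]
opening: 0.0939
```

Emit:
arm_command:
  motion:
    - [0,0,0,0,0,-1,1]
    - [0,0,0,0,0,-1,1]
    - [0,0,0,0,0,-1,1]
    - [0,0,0,0,0,-1,1]
    - [0,0,0,0,0,-1,1]
    - [0,0,0,0,0,-1,1]
    - [0,0,0,0,0,-0.46,1]

```text
t: 2.98
tool_pos: [0.1493, -0.5548, 0.2048]
tool_rot: [-0.001, 0.991, 0.13, 0.0]
ft_force: [0.2, 0.1, 0.5]
opening: 0.0943
```

```bash
cat >> h.py <<'E'
from scipy.spatial.transform import Rotation as Rn
def st():
    from bench import arm
    s=arm.read_state();q=s["tool_rot"];R=Rn.from_quat([q[1],q[2],q[3],q[0]]).as_matrix();return s,np.array(s["tool_pos"]),R
def to(*targets):
    s,p,R=st();print("t",round(float(s["t"]),2),"tcp",np.round(p,4),"yaw",round(float(np.arctan2(R[1,0],R[0,0])),3),"tilt",np.round(R[:2,2],4),"open",round(float(s["opening"]),4),"F",np.round(s["ft_force"],1))
    for t in targets:
        t=np.array(t,float);print(" ->",np.round(t,4),"units",np.round(R.T@(t-p)/.025,2));p=t
E
python3 -c "
from h import *
to((.598,-.0545,.2))
t=dict(np.load('top0.npz'))
w=np.array([ray(t,(345+x/5-.4,165+y/5-.4),.01) for x,y in[(78,90),(480,92),(508,495),(92,493)]]);print(w,w.mean(0))"
```

```text
t 2.98 tcp [ 0.1493 -0.5548  0.2048] yaw 0.261 tilt [-0.0001  0.0012] open 0.0943 F [0.2 0.1 0.5]
 -> [ 0.598  -0.0545  0.2   ] units [ 22.5  -14.7    0.21]
[[ 0.55346458 -0.19022871  0.01      ]
 [ 0.54463811 -0.41069865  0.01      ]
 [ 0.32638239 -0.39862346  0.01      ]
 [ 0.33482984 -0.17967621  0.01      ]] [ 0.43982873 -0.29480676  0.01      ]
```

Emit:
arm_command:
  motion:
    - [0.98,-0.64,0,0,0,0,1]
    - [0.98,-0.64,0,0,0,0,1]
    - [0.98,-0.64,0,0,0,0,1]
    - [0.98,-0.64,0,0,0,0,1]
    - [0.98,-0.64,0,0,0,0,1]
    - [0.98,-0.64,0,0,0,0,1]
    - [0.98,-0.64,0,0,0,0,1]
    - [0.98,-0.64,0,0,0,0,1]

```text
t: 3.98
tool_pos: [0.3063, -0.3802, 0.2053]
tool_rot: [-0.0, 0.992, 0.129, -0.0]
ft_force: [0.2, -0.4, -0.1]
opening: 0.0937
```

Emit:
arm_command:
  motion:
    - [0.98,-0.64,0,0,0,0,1]
    - [0.98,-0.64,0,0,0,0,1]
    - [0.98,-0.64,0,0,0,0,1]
    - [0.98,-0.64,0,0,0,0,1]
    - [0.98,-0.64,0,0,0,0,1]
    - [0.98,-0.64,0,0,0,0,1]
    - [0.98,-0.64,0,0,0,0,1]
    - [0.98,-0.64,0,0,0,0,1]

```text
t: 4.97
tool_pos: [0.4628, -0.2062, 0.2052]
tool_rot: [-0.0, 0.992, 0.13, -0.0]
ft_force: [-0.4, -0.1, -0.3]
opening: 0.0939
```

Emit:
arm_command:
  motion:
    - [0.98,-0.64,0,0,0,0,1]
    - [0.98,-0.64,0,0,0,0,1]
    - [0.98,-0.64,0,0,0,0,1]
    - [0.98,-0.64,0,0,0,0,1]
    - [0.98,-0.64,0,0,0,0,1]
    - [0.98,-0.64,0,0,0,0,1]
    - [0.98,-0.64,0,0,0,0,1]
    - [0,0,0,0,0,0,1]

```text
t: 5.98
tool_pos: [0.5998, -0.0534, 0.2049]
tool_rot: [-0.0, 0.991, 0.131, -0.0]
ft_force: [-0.4, 0.0, -0.5]
opening: 0.094
```

Run:
```python
from h import *
from bench import arm
to((.598,-.0545,.2),(.598,-.0545,.075))
d=arm.snapshot("wrist");cv2.imwrite("pics/w1.png",d["frame"][:,:,::-1]);np.savez("w1.npz",**d)
for n,p in [("tin",(.598,-.0545,.13)),("red",(.5917,.033,.127)),("can",(.5805,.1132,.13)),("tincorner",(.598,-.0545,.117))]: print(n,np.round(proj(d,p),1))
c,s=np.cos(.26),np.sin(.26)
for a,b in[(1,1),(1,-1),(-1,-1),(-1,1)]: print(np.round(proj(d,(.598+c*.022*a-s*.03*b,-.0545+s*.022*a+c*.03*b,.117))))
```

```text
t 5.97 tcp [ 0.5998 -0.0534  0.2049] yaw 0.262 tilt [-0.0006  0.0002] open 0.094 F [-0.4  0.  -0.5]
 -> [ 0.598  -0.0545  0.2   ] units [-0.08  0.02  0.2 ]
 -> [ 0.598  -0.0545  0.075 ] units [0. 0. 5.]
tin [256.  199.3]
red [274.8 105.4]
can [289.5  -0.9]
tincorner [256.1 195.3]
[279. 166.]
[277. 223.]
[235. 223.]
[234. 166.]
```

View pics/w1.png

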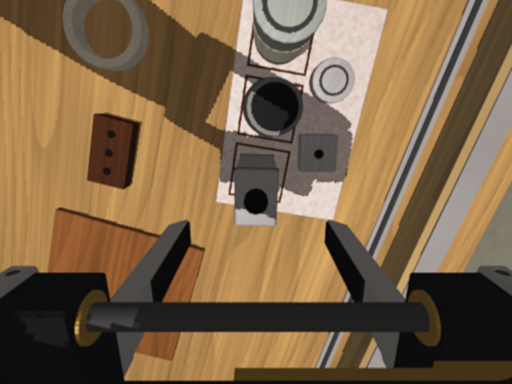

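The wrist picture shows the tin's cap at (256,201) and the reducer at (274,106). Predicted positions were (256,199) and (275,105), so they agree. The tin's edges are square to the jaws. Going down.

Emit:
arm_command:
  motion:
    - [-0.06,0.03,0.9,0,0,0,1]
    - [0,0,0.9,0,0,0,1]
    - [0,0,0.9,0,0,0,1]
    - [0,0,0.9,0,0,0,1]
    - [0,0,0.9,0,0,0,1]
    - [0,0,0.9,0,0,0,1]
    - [0,0,0,0,0,0,1]

```text
t: 6.9
tool_pos: [0.5953, -0.0564, 0.0683]
tool_rot: [-0.001, 0.992, 0.129, -0.003]
ft_force: [0.8, -0.3, -0.5]
opening: 0.094
```

Emit:
arm_command:
  motion:
    - [0,0,0,0,0,0,-1]
    - [0,0,0,0,0,0,-1]
    - [0,0,0,0,0,0,-1]
    - [0,0,0,0,0,0,-1]
    - [0,0,0,0,0,0,-1]
    - [0,0,0,0,0,0,-1]
    - [0,0,0,0,0,0,-1]
    - [0,0,0,0,0,0,-1]
  newtons: 20

```text
t: 7.9
tool_pos: [0.5983, -0.0558, 0.0706]
tool_rot: [-0.0, 0.992, 0.13, 0.0]
ft_force: [0.4, 0.5, -0.1]
opening: 0.0438
```

```bash
python3 -c "
from h import *
to((.598,-.0545,.125),(.485,-.362,.125))"
```

```text
t 7.9 tcp [ 0.5983 -0.0558  0.0706] yaw 0.26 tilt [0.0005 0.0001] open 0.0438 F [ 0.4  0.5 -0.1]
 -> [ 0.598  -0.0545  0.125 ] units [ 0.   -0.05 -2.18]
 -> [ 0.485 -0.362  0.125] units [-7.53 10.72 -0.  ]
```

Emit:
arm_command:
  motion:
    - [0,0,-0.4,0,0,0,-1]
    - [0,0,-0.8,0,0,0,-1]
    - [0,0,-0.9,0,0,0,-1]
    - [-0.3,0.5,-0.1,0,0,0,-1]
    - [-0.6,0.85,0,0,0,0,-1]
    - [-0.7,1,0,0,0,0,-1]
    - [-0.7,1,0,0,0,0,-1]
    - [-0.7,1,0,0,0,0,-1]

```text
t: 8.9
tool_pos: [0.552, -0.1819, 0.1248]
tool_rot: [-0.0, 0.992, 0.129, -0.001]
ft_force: [0.1, -0.2, -4.2]
opening: 0.0441
```

Emit:
arm_command:
  motion:
    - [-0.7,1,0,0,0,0,-1]
    - [-0.7,1,0,0,0,0,-1]
    - [-0.7,1,0,0,0,0,-1]
    - [-0.7,1,0,0,0,0,-1]
    - [-0.7,1,0,0,0,0,-1]
    - [-0.5,0.8,0,0,0,0,-1]
    - [-0.4,0.5,0,0,0,0,-1]
    - [0,0,0,0,0,0,-1]

```text
t: 9.9
tool_pos: [0.4871, -0.3615, 0.1252]
tool_rot: [-0.0, 0.992, 0.129, -0.0]
ft_force: [-0.6, 0.0, -5.3]
opening: 0.0438
```

```bash
python3 -c "
from h import *
to((.485,-.362,.125),(.485,-.362,.0695))"
```

```text
t 9.9 tcp [ 0.4871 -0.3615  0.1252] yaw 0.258 tilt [-0.0002  0.0005] open 0.0438 F [-0.6  0.  -5.3]
 -> [ 0.485 -0.362  0.125] units [-0.09 -0.    0.01]
 -> [ 0.485  -0.362   0.0695] units [0.   0.   2.22]
```

Emit:
arm_command:
  motion:
    - [0,0,0.8,0,0,0,-1]
    - [0,0,0.8,0,0,0,-1]
    - [0,0,0.4,0,0,0,-1]
    - [0,0,0.25,0,0,0,-1]
    - [0,0,0,0,0,0,-1]
    - [0,0,0,0,0,0,-1]

```text
t: 10.65
tool_pos: [0.4881, -0.361, 0.0694]
tool_rot: [0.0, 0.992, 0.13, 0.0]
ft_force: [-0.2, 0.6, -4.1]
opening: 0.0442
```

```bash
python3 -c "
from h import *
to((.485,-.362,.07),(.485,-.362,.185),(.5917,.033,.185))"
```

```text
t 10.65 tcp [ 0.4881 -0.361   0.0694] yaw 0.26 tilt [ 0.0008 -0.0008] open 0.0442 F [-0.2  0.6 -4.1]
 -> [ 0.485 -0.362  0.07 ] units [-0.13  0.01 -0.02]
 -> [ 0.485 -0.362  0.185] units [ 0.   0.  -4.6]
 -> [0.5917 0.033  0.185 ] units [ 8.190e+00 -1.417e+01 -1.000e-02]
```

Emit:
arm_command:
  motion:
    - [0,0,0.06,0,0,0,-1]
    - [0,0,0,0,0,0,0.2]
    - [0,0,0,0,0,0,1]
    - [0,0,0,0,0,0,1]
    - [0,0,0,0,0,0,1]
    - [0,0,-0.6,0,0,0,1]
    - [0,0,-1,0,0,0,1]
    - [0,0,-1,0,0,0,1]

```text
t: 11.65
tool_pos: [0.4879, -0.3609, 0.1344]
tool_rot: [0.0, 0.992, 0.13, 0.0]
ft_force: [-0.2, -0.2, 0.2]
opening: 0.0939
```

Emit:
arm_command:
  motion:
    - [0,0,-1,0,0,0,1]
    - [0,0,-1,0,0,0,1]
    - [0.57,-1,0,0,0,0,1]
    - [0.57,-1,0,0,0,0,1]
    - [0.57,-1,0,0,0,0,1]
    - [0.57,-1,0,0,0,0,1]
    - [0.57,-1,0,0,0,0,1]
    - [0.57,-1,0,0,0,0,1]

```text
t: 12.65
tool_pos: [0.5323, -0.1931, 0.184]
tool_rot: [0.0, 0.992, 0.13, 0.001]
ft_force: [0.8, -0.5, -0.4]
opening: 0.094
```

Emit:
arm_command:
  motion:
    - [0.57,-1,0,0,0,0,1]
    - [0.57,-1,0,0,0,0,1]
    - [0.57,-1,0,0,0,0,1]
    - [0.57,-1,0,0,0,0,1]
    - [0.57,-1,0,0,0,0,1]
    - [0.57,-1,0,0,0,0,1]
    - [0.57,-1,0,0,0,0,1]
    - [0.57,-1,0,0,0,0,1]

```text
t: 13.65
tool_pos: [0.5911, 0.0297, 0.1841]
tool_rot: [0.0, 0.992, 0.13, 0.001]
ft_force: [1.0, -0.7, 0.0]
opening: 0.0941
```

Run:
```python
from h import *
from bench import arm
d=arm.snapshot("wrist");cv2.imwrite("pics/w2.png",d["frame"][:,:,::-1]);np.savez("w2.npz",**d)
d2=arm.snapshot("top");cv2.imwrite("pics/t2.png",d2["frame"][:,:,::-1])
to((.5917,.033,.185),(.5917,.033,.081))
for n,p in [("red",(.5917,.033,.127)),("can",(.5805,.1132,.13)),("puck",(.654,.081,.037))]: print(n,np.round(proj(d,p),1))
```

```text
t 13.75 tcp [0.5913 0.0312 0.184 ] yaw 0.263 tilt [0.0018 0.0006] open 0.0939 F [ 0.3 -0.  -0.1]
 -> [0.5917 0.033  0.185 ] units [ 0.04 -0.07 -0.04]
 -> [0.5917 0.033  0.081 ] units [-0.01  0.    4.16]
red [259.6 201.6]
can [272.2 107.8]
puck [320.9 152.5]
```

View pics/w2.png

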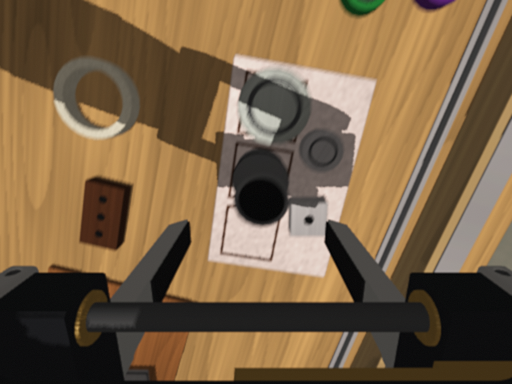

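View pics/t2.png

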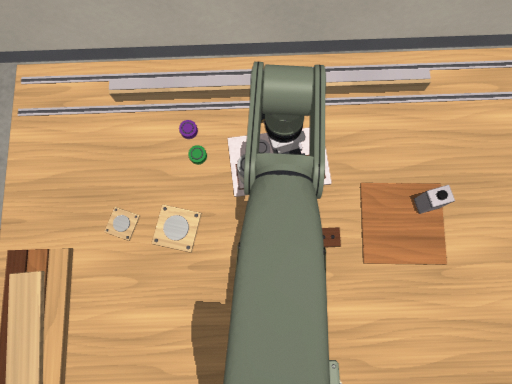

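Emit:
arm_command:
  motion:
    - [0.05,-0.06,0.8,0,0,0,1]
    - [0,0,0.8,0,0,0,1]
    - [0,0,0.8,0,0,0,1]
    - [0,0,0.8,0,0,0,1]
    - [0,0,0.5,0,0,0,1]
    - [0,0,0.34,0,0,0,1]
    - [0,0,0,0,0,0,1]

```text
t: 14.62
tool_pos: [0.5911, 0.0303, 0.0814]
tool_rot: [-0.0, 0.992, 0.13, -0.0]
ft_force: [-0.6, 0.2, 0.3]
opening: 0.0941
```

Emit:
arm_command:
  motion:
    - [0,0,0,0,0,0,-1]
    - [0,0,0,0,0,0,-1]
    - [0,0,0,0,0,0,-1]
    - [0,0,0,0,0,0,-1]
    - [0,0,0,0,0,0,-1]
    - [0,0,0,0,0,0,-1]
    - [0,0,0,0,0,0,-1]
    - [0,0,0,0,0,0,-1]

```text
t: 15.62
tool_pos: [0.5917, 0.0306, 0.0819]
tool_rot: [0.0, 0.992, 0.13, 0.0]
ft_force: [1.5, 0.5, -0.4]
opening: 0.0501
```

```bash
python3 -c "
from h import *
to((.5917,.033,.14),(.39,-.295,.14))"
```

```text
t 15.62 tcp [0.5917 0.0306 0.0819] yaw 0.26 tilt [0.0009 0.0001] open 0.0501 F [ 1.5  0.5 -0.4]
 -> [0.5917 0.033  0.14  ] units [ 0.03 -0.09 -2.32]
 -> [ 0.39  -0.295  0.14 ] units [-1.117e+01  1.061e+01 -1.000e-02]
```

Emit:
arm_command:
  motion:
    - [0,0,-0.5,0,0,0,-1]
    - [0,0,-0.9,0,0,0,-1]
    - [0,0,-0.9,0,0,0,-1]
    - [-0.5,0.4,0,0,0,0,-1]
    - [-0.9,0.86,0,0,0,0,-1]
    - [-1,0.95,0,0,0,0,-1]
    - [-1,0.95,0,0,0,0,-1]
    - [-1,0.95,0,0,0,0,-1]

```text
t: 16.62
tool_pos: [0.5087, -0.0981, 0.1377]
tool_rot: [-0.0, 0.992, 0.13, -0.002]
ft_force: [0.2, -0.6, -1.8]
opening: 0.0495
```

Emit:
arm_command:
  motion:
    - [-1,0.95,0,0,0,0,-1]
    - [-1,0.95,0,0,0,0,-1]
    - [-1,0.95,0,0,0,0,-1]
    - [-1,0.95,0,0,0,0,-1]
    - [-1,0.95,0,0,0,0,-1]
    - [-1,0.95,0,0,0,0,-1]
    - [-0.7,0.66,0,0,0,0,-1]
    - [0,0,0,0,0,0,-1]

```text
t: 17.62
tool_pos: [0.3882, -0.2942, 0.138]
tool_rot: [-0.001, 0.992, 0.128, -0.001]
ft_force: [-0.2, 0.6, -2.3]
opening: 0.0499
```

```bash
python3 -c "
from h import *
to((.39,-.295,.14),(.39,-.295,.08))"
```

```text
t 17.62 tcp [ 0.3882 -0.2942  0.138 ] yaw 0.257 tilt [-0.0022  0.0017] open 0.0499 F [-0.2  0.6 -2.3]
 -> [ 0.39  -0.295  0.14 ] units [ 0.06  0.05 -0.08]
 -> [ 0.39  -0.295  0.08 ] units [0.   0.01 2.4 ]
```

Emit:
arm_command:
  motion:
    - [0,0,0.8,0,0,0,-1]
    - [0,0,0.8,0,0,0,-1]
    - [0,0,0.4,0,0,0,-1]
    - [0,0,0.25,0,0,0,-1]
    - [0,0,0.1,0,0,0,-1]
    - [0,0,0,0,0,0,-1]
    - [0,0,0,0,0,0,-1]

```text
t: 18.5
tool_pos: [0.3909, -0.2941, 0.081]
tool_rot: [0.0, 0.992, 0.13, 0.0]
ft_force: [0.5, -0.2, -2.7]
opening: 0.0496
```

```bash
python3 -c "
from h import *
to((.39,-.295,.185),(.582,.115,.185))"
```

```text
t 18.5 tcp [ 0.3909 -0.2941  0.081 ] yaw 0.26 tilt [ 0.0008 -0.0009] open 0.0496 F [ 0.5 -0.2 -2.7]
 -> [ 0.39  -0.295  0.185] units [-0.04  0.03 -4.16]
 -> [0.582 0.115 0.185] units [ 1.164e+01 -1.387e+01 -1.000e-02]
```

Needs about 1 mm more to touch the board, then release.

Emit:
arm_command:
  motion:
    - [0,0,0.04,0,0,0,-1]
    - [0,0,0.02,0,0,0,-1]
    - [0,0,0,0,0,0,0.2]
    - [0,0,0,0,0,0,1]
    - [0,0,0,0,0,0,1]
    - [0,0,0,0,0,0,1]
    - [0,0,-0.6,0,0,0,1]
    - [0,0,-0.9,0,0,0,1]

```text
t: 19.5
tool_pos: [0.3901, -0.2934, 0.117]
tool_rot: [-0.001, 0.992, 0.13, -0.0]
ft_force: [0.2, -0.9, -0.5]
opening: 0.094
```

Emit:
arm_command:
  motion:
    - [0,0,-0.9,0,0,0,1]
    - [0,0,-0.9,0,0,0,1]
    - [0,0,-0.9,0,0,0,1]
    - [0.83,-0.98,0,0,0,0,1]
    - [0.83,-0.98,0,0,0,0,1]
    - [0.83,-0.98,0,0,0,0,1]
    - [0.83,-0.98,0,0,0,0,1]
    - [0.83,-0.98,0,0,0,0,1]

```text
t: 20.5
tool_pos: [0.46, -0.1479, 0.1852]
tool_rot: [0.0, 0.992, 0.13, 0.001]
ft_force: [0.9, 0.3, -0.4]
opening: 0.094
```

Emit:
arm_command:
  motion:
    - [0.83,-0.98,0,0,0,0,1]
    - [0.83,-0.98,0,0,0,0,1]
    - [0.83,-0.98,0,0,0,0,1]
    - [0.83,-0.98,0,0,0,0,1]
    - [0.83,-0.98,0,0,0,0,1]
    - [0.83,-0.98,0,0,0,0,1]
    - [0.83,-0.98,0,0,0,0,1]
    - [0.83,-0.98,0,0,0,0,1]

```text
t: 21.5
tool_pos: [0.57, 0.0845, 0.1852]
tool_rot: [0.0, 0.992, 0.13, 0.001]
ft_force: [0.2, 0.3, -0.5]
opening: 0.0941
```

Emit:
arm_command:
  motion:
    - [0.83,-0.98,0,0,0,0,1]
    - [0,0,0,0,0,0,1]

```text
t: 21.75
tool_pos: [0.5838, 0.1141, 0.185]
tool_rot: [-0.0, 0.991, 0.131, 0.001]
ft_force: [0.1, -1.2, 0.0]
opening: 0.0942
```

Run:
```python
from h import *
from bench import arm
d=arm.snapshot("wrist");cv2.imwrite("pics/w3.png",d["frame"][:,:,::-1]);np.savez("w3.npz",**d)
d2=arm.snapshot("top");cv2.imwrite("pics/t3.png",d2["frame"][:,:,::-1])
to((.582,.115,.185),(.582,.115,.07))
for n,p in [("can",(.582,.115,.13)),("puck",(.654,.081,.037))]: print(n,np.round(proj(d,p),1))
```

```text
t 21.85 tcp [0.5829 0.1122 0.1845] yaw 0.261 tilt [ 0.0002 -0.0005] open 0.0941 F [ 0.4 -0.5  0.4]
 -> [0.582 0.115 0.185] units [-0.01 -0.12 -0.02]
 -> [0.582 0.115 0.07 ] units [-0.  -0.   4.6]
can [256.4 204.2]
puck [304.7 218.7]
```

View pics/w3.png

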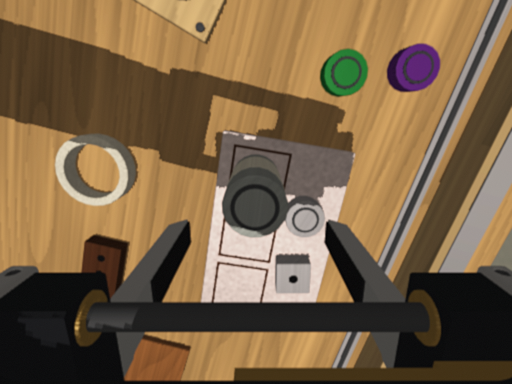

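View pics/t3.png

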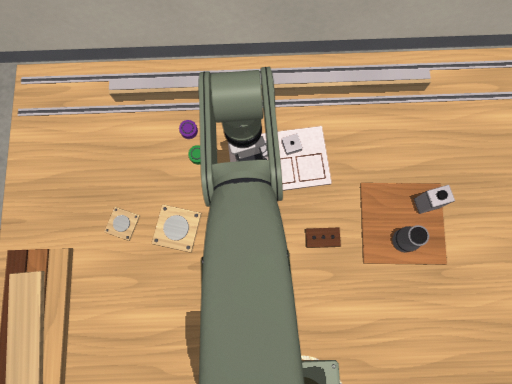

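The can is at (255,202) in the wrist view, within 2 px of prediction, and the puck at (305,219) matches. The top view shows the tin and reducer standing on the side board.

Emit:
arm_command:
  motion:
    - [-0.04,-0.12,0.9,0,0,0,1]
    - [0,0,0.9,0,0,0,1]
    - [0,0,0.9,0,0,0,1]
    - [0,0,0.9,0,0,0,1]
    - [0,0,0.6,0,0,0,1]
    - [0,0,0.38,0,0,0,1]
    - [0,0,0,0,0,0,1]

```text
t: 22.72
tool_pos: [0.5809, 0.1147, 0.0691]
tool_rot: [-0.0, 0.992, 0.129, -0.001]
ft_force: [0.6, -0.1, 0.1]
opening: 0.0939
```

Emit:
arm_command:
  motion:
    - [0,0,0,0,0,0,-1]
    - [0,0,0,0,0,0,-1]
    - [0,0,0,0,0,0,-1]
    - [0,0,0,0,0,0,-1]
    - [0,0,0,0,0,0,-1]
    - [0,0,0,0,0,0,-1]
    - [0,0,0,0,0,0,-1]
    - [0,0,0,0,0,0,-1]

```text
t: 23.72
tool_pos: [0.5814, 0.1151, 0.0698]
tool_rot: [0.0, 0.992, 0.13, 0.0]
ft_force: [-2.1, -0.6, 3.1]
opening: 0.0597
```

```bash
python3 -c "
from h import *
to((.582,.115,.135),(.485,-.225,.135))"
```

```text
t 23.73 tcp [0.5814 0.1151 0.0698] yaw 0.26 tilt [0.0003 0.    ] open 0.0597 F [-2.1 -0.6  3.1]
 -> [0.582 0.115 0.135] units [ 0.02  0.01 -2.61]
 -> [ 0.485 -0.225  0.135] units [-7.25 12.15 -0.  ]
```

Emit:
arm_command:
  motion:
    - [0,0,-0.5,0,0,0,-1]
    - [0,0,-0.9,0,0,0,-1]
    - [0,0,-0.9,0,0,0,-1]
    - [-0.3,0.4,-0.3,0,0,0,-1]
    - [-0.5,0.9,0,0,0,0,-1]
    - [-0.6,1,0,0,0,0,-1]
    - [-0.6,1,0,0,0,0,-1]
    - [-0.6,1,0,0,0,0,-1]

```text
t: 24.72
tool_pos: [0.5444, -0.007, 0.1334]
tool_rot: [-0.0, 0.992, 0.129, -0.001]
ft_force: [-0.4, -0.1, -3.4]
opening: 0.0598
```

Emit:
arm_command:
  motion:
    - [-0.6,1,0,0,0,0,-1]
    - [-0.6,1,0,0,0,0,-1]
    - [-0.6,1,0,0,0,0,-1]
    - [-0.6,1,0,0,0,0,-1]
    - [-0.6,1,0,0,0,0,-1]
    - [-0.6,1,0,0,0,0,-1]
    - [-0.6,1,0,0,0,0,-1]
    - [-0.45,0.85,0,0,0,0,-1]

```text
t: 25.72
tool_pos: [0.4823, -0.2261, 0.1334]
tool_rot: [-0.001, 0.992, 0.129, -0.001]
ft_force: [0.1, -0.1, -2.8]
opening: 0.0599
```

Emit:
arm_command:
  motion:
    - [0,0,0,0,0,0,-1]
    - [0,0,0,0,0,0,-1]

```text
t: 25.98
tool_pos: [0.4834, -0.2245, 0.1338]
tool_rot: [-0.001, 0.992, 0.129, -0.001]
ft_force: [0.4, 0.3, -3.9]
opening: 0.0599
```

```bash
python3 -c "
from h import *
to((.485,-.225,.135),(.485,-.225,.0678))"
```

```text
t 25.98 tcp [ 0.4834 -0.2245  0.1338] yaw 0.259 tilt [-0.0012  0.0014] open 0.0599 F [ 0.4  0.3 -3.9]
 -> [ 0.485 -0.225  0.135] units [ 0.05  0.04 -0.05]
 -> [ 0.485  -0.225   0.0678] units [0.   0.   2.69]
```

Emit:
arm_command:
  motion:
    - [0,0,0.8,0,0,0,-1]
    - [0,0,0.8,0,0,0,-1]
    - [0,0,0.6,0,0,0,-1]
    - [0,0,0.3,0,0,0,-1]
    - [0,0,0.1,0,0,0,-1]
    - [0,0,0.04,0,0,0,-1]
    - [0,0,0,0,0,0,-1]
    - [0,0,0,0,0,0,-1]

```text
t: 26.98
tool_pos: [0.4846, -0.2254, 0.069]
tool_rot: [0.0, 0.992, 0.13, 0.0]
ft_force: [-0.1, -0.3, -2.2]
opening: 0.0598
```

```bash
python3 -c "
from h import *
to((.485,-.225,.0678),(.485,-.225,.175),(.654,.081,.175))"
```

```text
t 26.98 tcp [ 0.4846 -0.2254  0.069 ] yaw 0.26 tilt [ 0.0009 -0.0006] open 0.0598 F [-0.1 -0.3 -2.2]
 -> [ 0.485  -0.225   0.0678] units [ 0.02 -0.01  0.05]
 -> [ 0.485 -0.225  0.175] units [ 0.    0.   -4.29]
 -> [0.654 0.081 0.175] units [  9.68 -10.09  -0.  ]
```

Emit:
arm_command:
  motion:
    - [0,0,0.04,0,0,0,-1]
    - [0,0,0,0,0,0,0.2]
    - [0,0,0,0,0,0,1]
    - [0,0,0,0,0,0,1]
    - [0,0,0,0,0,0,1]
    - [0,0,-0.7,0,0,0,1]
    - [0,0,-0.9,0,0,0,1]
    - [0,0,-0.9,0,0,0,1]

```text
t: 27.98
tool_pos: [0.4846, -0.2253, 0.1319]
tool_rot: [0.0, 0.992, 0.13, 0.001]
ft_force: [0.0, 0.6, -0.3]
opening: 0.0937
```

Emit:
arm_command:
  motion:
    - [0,0,-0.9,0,0,0,1]
    - [0,0,-0.9,0,0,0,1]
    - [0.88,-0.92,0,0,0,0,1]
    - [0.88,-0.92,0,0,0,0,1]
    - [0.88,-0.92,0,0,0,0,1]
    - [0.88,-0.92,0,0,0,0,1]
    - [0.88,-0.92,0,0,0,0,1]
    - [0.88,-0.92,0,0,0,0,1]

```text
t: 28.98
tool_pos: [0.5772, -0.0569, 0.1765]
tool_rot: [0.0, 0.992, 0.13, 0.001]
ft_force: [-0.1, -0.6, -0.6]
opening: 0.0942
```

Emit:
arm_command:
  motion:
    - [0.88,-0.92,0,0,0,0,1]
    - [0.88,-0.92,0,0,0,0,1]
    - [0.88,-0.92,0,0,0,0,1]
    - [0.88,-0.92,0,0,0,0,1]
    - [0.88,-0.92,0,0,0,0,1]
    - [0,0,0,0,0,0,1]

```text
t: 29.72
tool_pos: [0.6539, 0.0835, 0.1762]
tool_rot: [-0.0, 0.991, 0.131, 0.001]
ft_force: [0.2, -0.1, -0.1]
opening: 0.094
```

Run:
```python
from h import *
from bench import arm
d=arm.snapshot("wrist");cv2.imwrite("pics/w4.png",d["frame"][:,:,::-1]);np.savez("w4.npz",**d)
d2=arm.snapshot("top");cv2.imwrite("pics/t4.png",d2["frame"][:,:,::-1])
to((.654,.081,.1),(.654,.081,.016))
for n,p in [("puck",(.654,.081,.037))]: print(n,np.round(proj(d,p),1))
```

```text
t 29.82 tcp [0.653  0.0814 0.1757] yaw 0.261 tilt [ 0.0004 -0.0007] open 0.0941 F [ 0.2  0.2 -0.1]
 -> [0.654 0.081 0.1  ] units [0.03 0.02 3.03]
 -> [0.654 0.081 0.016] units [-0.   -0.    3.36]
puck [257.3 183.8]
```

View pics/w4.png

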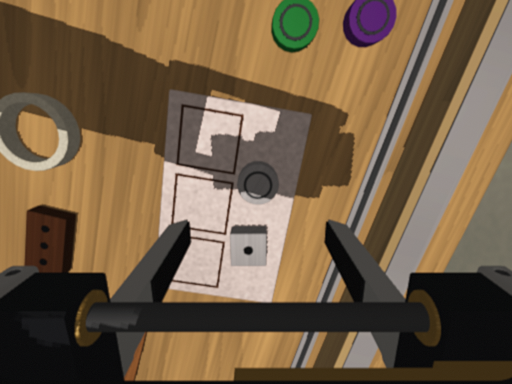

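View pics/t4.png

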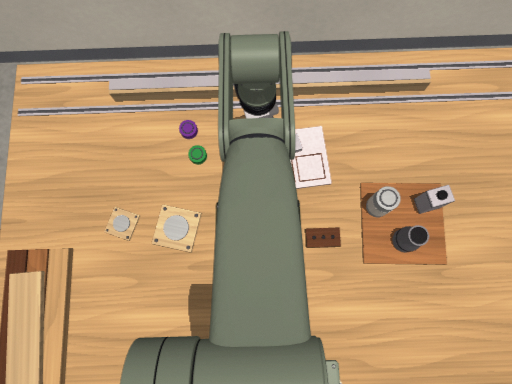

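All three stand on the side board, and the puck at (258,183) matches prediction (257,184). Descending.

Emit:
arm_command:
  motion:
    - [0.03,0,0.9,0,0,0,1]
    - [0,0,0.9,0,0,0,1]
    - [0,0,0.9,0,0,0,1]
    - [0,0,0.9,0,0,0,1]
    - [0,0,0.9,0,0,0,1]
    - [0,0,0.9,0,0,0,1]
    - [0,0,0.6,0,0,0,1]
    - [0,0,0.35,0,0,0,1]

```text
t: 30.82
tool_pos: [0.6534, 0.081, 0.0157]
tool_rot: [0.0, 0.992, 0.129, -0.0]
ft_force: [-0.1, 0.4, 0.3]
opening: 0.094
```

Emit:
arm_command:
  motion:
    - [0,0,0,0,0,0,1]
    - [0,0,0,0,0,0,-1]
    - [0,0,0,0,0,0,-1]
    - [0,0,0,0,0,0,-1]
    - [0,0,0,0,0,0,-1]
    - [0,0,0,0,0,0,-1]
    - [0,0,0,0,0,0,-1]
    - [0,0,0,0,0,0,-1]

```text
t: 31.82
tool_pos: [0.654, 0.0819, 0.0164]
tool_rot: [-0.0, 0.992, 0.13, 0.0]
ft_force: [-0.1, 0.8, 0.4]
opening: 0.05
```

```bash
python3 -c "
from h import *
to((.654,.081,.08),(.4446,.3164,.08))"
```

```text
t 31.82 tcp [0.654  0.0819 0.0164] yaw 0.26 tilt [0.0004 0.0001] open 0.05 F [-0.1  0.8  0.4]
 -> [0.654 0.081 0.08 ] units [-0.01  0.04 -2.55]
 -> [0.4446 0.3164 0.08  ] units [ -5.67 -11.25  -0.  ]
```

Emit:
arm_command:
  motion:
    - [0,0,-0.6,0,0,0,-1]
    - [0,0,-0.9,0,0,0,-1]
    - [0,0,-0.9,0,0,0,-1]
    - [-0.2,-0.4,-0.2,0,0,0,-1]
    - [-0.4,-0.8,0,0,0,0,-1]
    - [-0.5,-1,0,0,0,0,-1]
    - [-0.5,-1,0,0,0,0,-1]
    - [-0.5,-1,0,0,0,0,-1]

```text
t: 32.83
tool_pos: [0.5734, 0.1715, 0.0801]
tool_rot: [-0.0, 0.992, 0.13, -0.001]
ft_force: [1.0, 0.2, -0.6]
opening: 0.05
```

Emit:
arm_command:
  motion:
    - [-0.5,-1,0,0,0,0,-1]
    - [-0.5,-1,0,0,0,0,-1]
    - [-0.5,-1,0,0,0,0,-1]
    - [-0.5,-1,0,0,0,0,-1]
    - [-0.5,-1,0,0,0,0,-1]
    - [-0.5,-1,0,0,0,0,-1]
    - [-0.6,-1,0,0,0,0,-1]
    - [0,0,0,0,0,0,-1]

```text
t: 33.83
tool_pos: [0.4407, 0.317, 0.0803]
tool_rot: [0.0, 0.991, 0.132, -0.001]
ft_force: [0.5, 0.5, -0.3]
opening: 0.0495
```

Run:
```python
from h import *
from bench import arm
d=arm.snapshot("wrist");cv2.imwrite("pics/w5.png",d["frame"][:,:,::-1]);np.savez("w5.npz",**d)
to((.4446,.3164,.08),(.4446,.3164,.0245))
print(np.round(proj(d,(.4446,.3164,.02)),1))
```

```text
t 33.88 tcp [0.4421 0.3163 0.0805] yaw 0.263 tilt [-0.0012 -0.001 ] open 0.0497 F [ 0.2  0.3 -0.3]
 -> [0.4446 0.3164 0.08  ] units [0.1  0.02 0.02]
 -> [0.4446 0.3164 0.0245] units [ 0.   -0.    2.22]
[262.2 205.4]
```

View pics/w5.png

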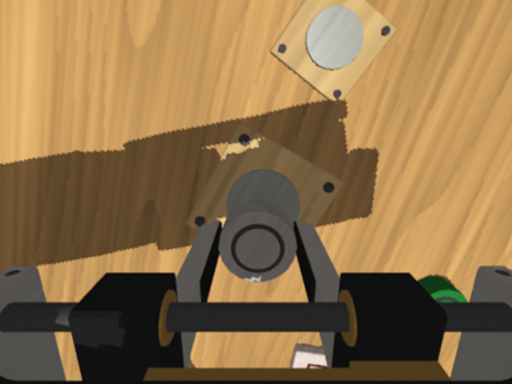

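The disc is about centred at (262,205) in the wrist view, as predicted. Lowering the puck.

Emit:
arm_command:
  motion:
    - [0.08,0.02,0.7,0,0,0,-1]
    - [0,0,0.7,0,0,0,-1]
    - [0,0,0.4,0,0,0,-1]
    - [0,0,0.25,0,0,0,-1]
    - [0,0,0.12,0,0,0,-1]
    - [0,0,0.04,0,0,0,-1]
    - [0,0,0,0,0,0,-1]
    - [0,0,0,0,0,0,-1]

```text
t: 34.88
tool_pos: [0.4465, 0.316, 0.0264]
tool_rot: [-0.0, 0.992, 0.13, 0.0]
ft_force: [0.5, 0.1, -0.9]
opening: 0.0496
```

Run:
```python
from h import *
to((.4446,.3164,.0244))
```

```text
t 34.88 tcp [0.4465 0.316  0.0264] yaw 0.26 tilt [0.0009 0.0005] open 0.0496 F [ 0.5  0.1 -0.9]
 -> [0.4446 0.3164 0.0244] units [-0.07 -0.03  0.08]
```

Emit:
arm_command:
  motion:
    - [-0.07,-0.02,0.04,0,0,0,-1]
    - [0,0,0.03,0,0,0,-1]
    - [0,0,0,0,0,0,0.1]
    - [0,0,0,0,0,0,1]
    - [0,0,0,0,0,0,1]
    - [0,0,0,0,0,0,1]
    - [0,0,-0.6,0,0,0,1]
    - [0,0,-0.9,0,0,0,1]

```text
t: 35.88
tool_pos: [0.4438, 0.3156, 0.0622]
tool_rot: [0.0, 0.992, 0.13, -0.001]
ft_force: [0.6, -0.4, 1.1]
opening: 0.0935
```

Emit:
arm_command:
  motion:
    - [0,0,-0.9,0,0,0,1]
    - [0,0,-0.9,0,0,0,1]
    - [0,0,-0.9,0,0,0,1]
    - [0,0,-0.9,0,0,0,1]
    - [0,0,-0.9,0,0,0,1]
    - [0,0,-0.5,0,0,0,1]
    - [0,0,0,0,0,0,1]

```text
t: 36.75
tool_pos: [0.4451, 0.3163, 0.1882]
tool_rot: [-0.0, 0.992, 0.13, 0.001]
ft_force: [0.1, -0.3, -0.1]
opening: 0.0939
```

Run:
```python
from h import *
from bench import arm
d=arm.snapshot("wrist");cv2.imwrite("pics/w6.png",d["frame"][:,:,::-1]);np.savez("w6.npz",**d)
s=arm.snapshot("side");cv2.imwrite("pics/s6.png",s["frame"][:,:,::-1])
to((.4446,.3164,.185),(.4846,-.2254,.185))
print("seat",np.round(proj(d,(.4446,.3164,.02)),1),"puck top",np.round(proj(d,(.4446,.3164,.045)),1),np.round(proj(s,(.4446,.3164,.045)),1))
```

```text
t 36.85 tcp [0.4439 0.3156 0.1861] yaw 0.26 tilt [-0.0009 -0.0004] open 0.0942 F [0.4 0.5 0.1]
 -> [0.4446 0.3164 0.185 ] units [ 0.04 -0.02  0.05]
 -> [ 0.4846 -0.2254  0.185 ] units [-4.020e+00  2.135e+01  1.000e-02]
seat [257.2 176. ] puck top [257.2 180.8] [262.3 276.6]
```

View pics/w6.png

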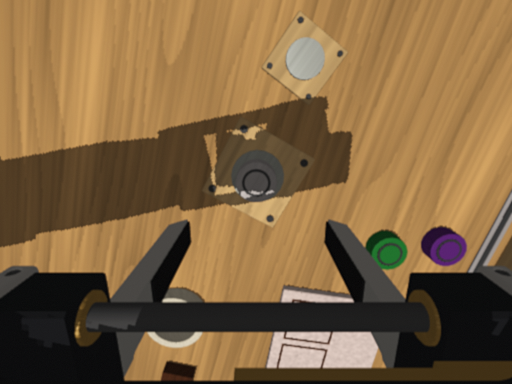

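View pics/s6.png

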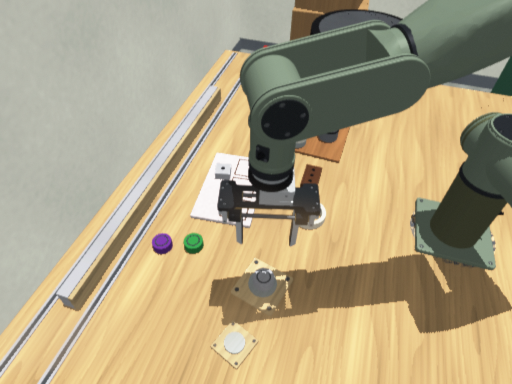

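Puck top is at (257,182) against predicted (257,181), and the mean of the seat's bolt pixels is (257.5,174.5), so it is centred to about 1 mm. Now to the can.

Emit:
arm_command:
  motion:
    - [-0.18,0.97,0,0,0,0,1]
    - [-0.18,0.97,0,0,0,0,1]
    - [-0.18,0.97,0,0,0,0,1]
    - [-0.18,0.97,0,0,0,0,1]
    - [-0.18,0.97,0,0,0,0,1]
    - [-0.18,0.97,0,0,0,0,1]
    - [-0.18,0.97,0,0,0,0,1]
    - [-0.18,0.97,0,0,0,0,1]

```text
t: 37.85
tool_pos: [0.4584, 0.1182, 0.1853]
tool_rot: [-0.0, 0.992, 0.13, -0.001]
ft_force: [-0.2, -0.3, -0.6]
opening: 0.0939
```

Emit:
arm_command:
  motion:
    - [-0.18,0.97,0,0,0,0,1]
    - [-0.18,0.97,0,0,0,0,1]
    - [-0.18,0.97,0,0,0,0,1]
    - [-0.18,0.97,0,0,0,0,1]
    - [-0.18,0.97,0,0,0,0,1]
    - [-0.18,0.97,0,0,0,0,1]
    - [-0.18,0.97,0,0,0,0,1]
    - [-0.18,0.97,0,0,0,0,1]

```text
t: 38.85
tool_pos: [0.4736, -0.0781, 0.1853]
tool_rot: [-0.001, 0.992, 0.13, -0.001]
ft_force: [-0.3, 0.1, -0.7]
opening: 0.094
```

Emit:
arm_command:
  motion:
    - [-0.18,0.97,0,0,0,0,1]
    - [-0.18,0.97,0,0,0,0,1]
    - [-0.18,0.97,0,0,0,0,1]
    - [-0.18,0.97,0,0,0,0,1]
    - [-0.18,0.97,0,0,0,0,1]
    - [-0.18,0.97,0,0,0,0,1]
    - [0,0,0,0,0,0,1]

```text
t: 39.72
tool_pos: [0.4855, -0.2263, 0.1859]
tool_rot: [-0.0, 0.992, 0.129, -0.0]
ft_force: [-0.2, 1.2, -0.2]
opening: 0.094
```

Run:
```python
from h import *
from bench import arm
d=arm.snapshot("wrist");cv2.imwrite("pics/w7.png",d["frame"][:,:,::-1])
to((.4846,-.2254,.185),(.4846,-.2254,.069))
print(np.round(proj(d,(.4846,-.2254,.128)),1))
```

```text
t 39.77 tcp [ 0.4854 -0.2253  0.186 ] yaw 0.259 tilt [-0.0012  0.0014] open 0.0941 F [ 0.3 -0.1  0. ]
 -> [ 0.4846 -0.2254  0.185 ] units [-0.03 -0.    0.04]
 -> [ 0.4846 -0.2254  0.069 ] units [0.   0.01 4.64]
[257.5 203.4]
```

View pics/w7.png

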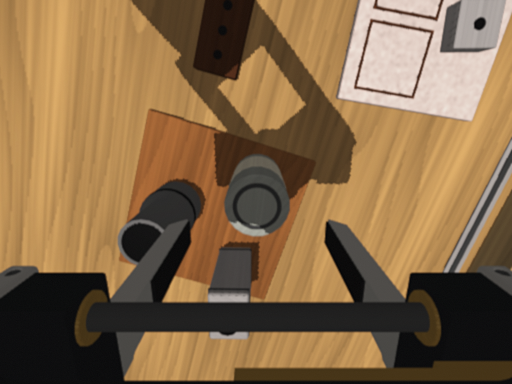

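Emit:
arm_command:
  motion:
    - [-0.03,0,0.9,0,0,0,1]
    - [0,0,0.9,0,0,0,1]
    - [0,0,0.9,0,0,0,1]
    - [0,0,0.9,0,0,0,1]
    - [0,0,0.6,0,0,0,1]
    - [0,0,0.47,0,0,0,1]
    - [0,0,0,0,0,0,1]

```text
t: 40.65
tool_pos: [0.4846, -0.2248, 0.0692]
tool_rot: [-0.001, 0.992, 0.13, -0.001]
ft_force: [-0.6, -0.9, 0.9]
opening: 0.0939
```

Emit:
arm_command:
  motion:
    - [0,0,0,0,0,0,-1]
    - [0,0,0,0,0,0,-1]
    - [0,0,0,0,0,0,-1]
    - [0,0,0,0,0,0,-1]
    - [0,0,0,0,0,0,-1]
    - [0,0,0,0,0,0,-1]
    - [0,0,0,0,0,0,-1]
    - [0,0,0,0,0,0,-1]

```text
t: 41.65
tool_pos: [0.4851, -0.2256, 0.0703]
tool_rot: [0.0, 0.992, 0.13, -0.0]
ft_force: [-2.6, -0.2, 4.2]
opening: 0.0596
```

Run:
```python
from h import *
to((.4846,-.2254,.135),(.5814,.1151,.135))
```

```text
t 41.65 tcp [ 0.4851 -0.2256  0.0703] yaw 0.26 tilt [ 0.0001 -0.0005] open 0.0596 F [-2.6 -0.2  4.2]
 -> [ 0.4846 -0.2254  0.135 ] units [-0.02 -0.01 -2.59]
 -> [0.5814 0.1151 0.135 ] units [ 7.240e+00 -1.217e+01 -1.000e-02]
```

Emit:
arm_command:
  motion:
    - [0,0,-0.5,0,0,0,-1]
    - [0,0,-0.9,0,0,0,-1]
    - [0,0,-0.9,0,0,0,-1]
    - [0.3,-0.4,-0.3,0,0,0,-1]
    - [0.5,-0.9,0,0,0,0,-1]
    - [0.6,-1,0,0,0,0,-1]
    - [0.6,-1,0,0,0,0,-1]
    - [0.6,-1,0,0,0,0,-1]

```text
t: 42.65
tool_pos: [0.5198, -0.1025, 0.1338]
tool_rot: [-0.001, 0.992, 0.13, -0.001]
ft_force: [-0.1, -0.1, -2.5]
opening: 0.0598
```

Emit:
arm_command:
  motion:
    - [0.6,-1,0,0,0,0,-1]
    - [0.6,-1,0,0,0,0,-1]
    - [0.6,-1,0,0,0,0,-1]
    - [0.6,-1,0,0,0,0,-1]
    - [0.6,-1,0,0,0,0,-1]
    - [0.6,-1,0,0,0,0,-1]
    - [0.6,-1,0,0,0,0,-1]
    - [0.42,-0.87,0,0,0,0,-1]

```text
t: 43.65
tool_pos: [0.5804, 0.1173, 0.1336]
tool_rot: [-0.001, 0.992, 0.13, -0.001]
ft_force: [1.0, -0.6, -2.7]
opening: 0.0598
```

Emit:
arm_command:
  motion:
    - [0,0,0,0,0,0,-1]
    - [0,0,0,0,0,0,-1]

```text
t: 43.9
tool_pos: [0.5804, 0.1151, 0.1341]
tool_rot: [0.0, 0.992, 0.13, -0.001]
ft_force: [-0.6, -0.2, -1.6]
opening: 0.0597
```

Run:
```python
from h import *
to((.5814,.1151,.135),(.5814,.1151,.071))
```

```text
t 43.9 tcp [0.5804 0.1151 0.1341] yaw 0.261 tilt [-0.0018 -0.0005] open 0.0597 F [-0.6 -0.2 -1.6]
 -> [0.5814 0.1151 0.135 ] units [ 0.04  0.01 -0.04]
 -> [0.5814 0.1151 0.071 ] units [0.   0.   2.56]
```

Emit:
arm_command:
  motion:
    - [0.03,0,0.8,0,0,0,-1]
    - [0,0,0.8,0,0,0,-1]
    - [0,0,0.5,0,0,0,-1]
    - [0,0,0.25,0,0,0,-1]
    - [0,0,0.1,0,0,0,-1]
    - [0,0,0.04,0,0,0,-1]
    - [0,0,0,0,0,0,-1]
    - [0,0,0,0,0,0,-1]

```text
t: 44.9
tool_pos: [0.5824, 0.1153, 0.0732]
tool_rot: [0.0, 0.992, 0.13, 0.0]
ft_force: [-1.2, -0.0, -2.4]
opening: 0.0596
```

Run:
```python
from h import *
to((.5814,.1151,.071),(.5814,.1151,.185),(.3905,-.2938,.185))
```

```text
t 44.9 tcp [0.5824 0.1153 0.0732] yaw 0.26 tilt [0.001  0.0001] open 0.0596 F [-1.2 -0.  -2.4]
 -> [0.5814 0.1151 0.071 ] units [-0.04 -0.    0.09]
 -> [0.5814 0.1151 0.185 ] units [ 0.    0.   -4.56]
 -> [ 0.3905 -0.2938  0.185 ] units [-1.159e+01  1.384e+01 -1.000e-02]
```

Emit:
arm_command:
  motion:
    - [-0.03,0,0.06,0,0,0,-1]
    - [0,0,0.05,0,0,0,-1]
    - [0,0,0,0,0,0,-1]
    - [0,0,0,0,0,0,-1]

```text
t: 45.4
tool_pos: [0.582, 0.1152, 0.0722]
tool_rot: [0.0, 0.992, 0.13, 0.001]
ft_force: [-3.1, -0.1, 7.3]
opening: 0.0595
```

Emit:
arm_command:
  motion:
    - [0,0,0,0,0,0,0.2]
    - [0,0,0,0,0,0,1]
    - [0,0,0,0,0,0,1]
    - [0,0,0,0,0,0,1]
    - [0,0,-0.7,0,0,0,1]
    - [0,0,-1,0,0,0,1]
    - [0,0,-1,0,0,0,1]
    - [0,0,-1,0,0,0,1]

```text
t: 46.4
tool_pos: [0.5818, 0.1151, 0.1646]
tool_rot: [0.0, 0.992, 0.13, 0.001]
ft_force: [-0.3, -0.1, -0.1]
opening: 0.0936
```

Emit:
arm_command:
  motion:
    - [0,0,-0.9,0,0,0,1]
    - [-0.83,0.99,0,0,0,0,1]
    - [-0.83,0.99,0,0,0,0,1]
    - [-0.83,0.99,0,0,0,0,1]
    - [-0.83,0.99,0,0,0,0,1]
    - [-0.83,0.99,0,0,0,0,1]
    - [-0.83,0.99,0,0,0,0,1]
    - [-0.83,0.99,0,0,0,0,1]

```text
t: 47.4
tool_pos: [0.4854, -0.0908, 0.1864]
tool_rot: [0.0, 0.992, 0.13, 0.001]
ft_force: [0.7, 0.3, -0.0]
opening: 0.0937
```

Emit:
arm_command:
  motion:
    - [-0.83,0.99,0,0,0,0,1]
    - [-0.83,0.99,0,0,0,0,1]
    - [-0.83,0.99,0,0,0,0,1]
    - [-0.83,0.99,0,0,0,0,1]
    - [-0.83,0.99,0,0,0,0,1]
    - [-0.83,0.99,0,0,0,0,1]
    - [-0.83,0.99,0,0,0,0,1]
    - [0,0,0,0,0,0,1]

```text
t: 48.4
tool_pos: [0.3893, -0.2964, 0.1862]
tool_rot: [0.001, 0.992, 0.128, 0.001]
ft_force: [-0.3, 0.7, 0.2]
opening: 0.0941
```

Run:
```python
from h import *
from bench import arm
d=arm.snapshot("wrist");cv2.imwrite("pics/w8.png",d["frame"][:,:,::-1])
d2=arm.snapshot("top");cv2.imwrite("pics/t8.png",d2["frame"][:,:,::-1]);crop(d2,220,115,340,205,6,"pics/tc8.png")
to((.3905,-.2938,.185),(.3905,-.2938,.0803))
print(np.round(proj(d,(.3905,-.2938,.125)),1))
```

```text
t 48.5 tcp [ 0.3899 -0.2944  0.1857] yaw 0.259 tilt [ 0.001  -0.0002] open 0.094 F [-0.4  0.3  0. ]
 -> [ 0.3905 -0.2938  0.185 ] units [ 0.03 -0.02  0.03]
 -> [ 0.3905 -0.2938  0.0803] units [-0.   -0.    4.19]
[260. 201.]
```

View pics/w8.png

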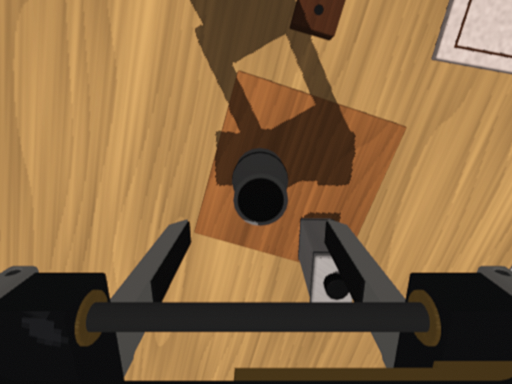

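View pics/tc8.png

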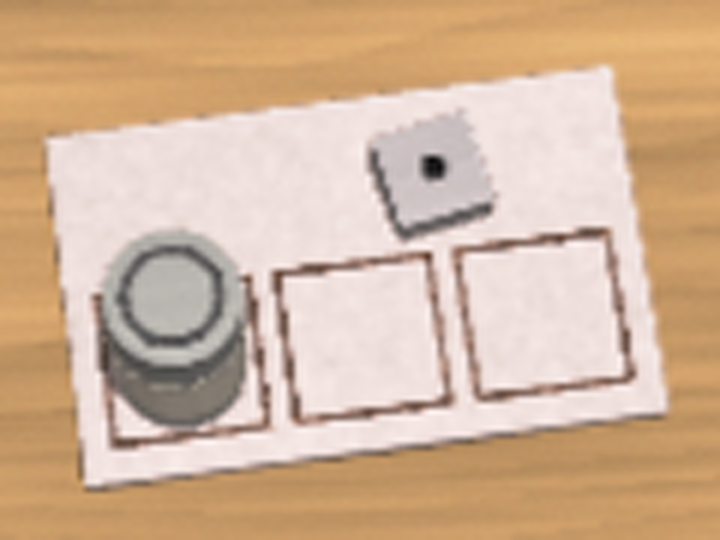

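The can's top is at crop (175,298), the same as at the start. The reducer is at (261,200) in the wrist view against predicted (260,201).

Emit:
arm_command:
  motion:
    - [0.03,-0.02,0.8,0,0,0,1]
    - [0,0,0.8,0,0,0,1]
    - [0,0,0.8,0,0,0,1]
    - [0,0,0.8,0,0,0,1]
    - [0,0,0.6,0,0,0,1]
    - [0,0,0.4,0,0,0,1]
    - [0,0,0,0,0,0,1]

```text
t: 49.38
tool_pos: [0.3901, -0.2932, 0.0794]
tool_rot: [-0.001, 0.992, 0.13, -0.0]
ft_force: [-0.8, 0.3, 0.0]
opening: 0.0939
```

Emit:
arm_command:
  motion:
    - [0,0,0,0,0,0,-1]
    - [0,0,0,0,0,0,-1]
    - [0,0,0,0,0,0,-1]
    - [0,0,0,0,0,0,-1]
    - [0,0,0,0,0,0,-1]
    - [0,0,0,0,0,0,-1]
    - [0,0,0,0,0,0,-1]
    - [0,0,0,0,0,0,-1]

```text
t: 50.38
tool_pos: [0.3904, -0.2939, 0.0801]
tool_rot: [0.0, 0.992, 0.13, 0.0]
ft_force: [2.0, 0.1, 0.9]
opening: 0.0496
```

Run:
```python
from h import *
to((.3905,-.2938,.14),(.5917,.0306,.14))
```

```text
t 50.38 tcp [ 0.3904 -0.2939  0.0801] yaw 0.26 tilt [ 0.0004 -0.0001] open 0.0496 F [2.  0.1 0.9]
 -> [ 0.3905 -0.2938  0.14  ] units [ 0.  -0.  -2.4]
 -> [0.5917 0.0306 0.14  ] units [ 11.11 -10.47   0.  ]
```

Emit:
arm_command:
  motion:
    - [0,0,-0.5,0,0,0,-1]
    - [0,0,-0.9,0,0,0,-1]
    - [0,0,-1,0,0,0,-1]
    - [0.5,-0.4,0,0,0,0,-1]
    - [0.9,-0.87,0,0,0,0,-1]
    - [1,-0.95,0,0,0,0,-1]
    - [1,-0.95,0,0,0,0,-1]
    - [1,-0.95,0,0,0,0,-1]

```text
t: 51.38
tool_pos: [0.4698, -0.1634, 0.1385]
tool_rot: [-0.001, 0.992, 0.13, -0.001]
ft_force: [0.1, -0.1, -2.1]
opening: 0.05
```

Emit:
arm_command:
  motion:
    - [1,-0.95,0,0,0,0,-1]
    - [1,-0.95,0,0,0,0,-1]
    - [1,-0.95,0,0,0,0,-1]
    - [1,-0.95,0,0,0,0,-1]
    - [1,-0.95,0,0,0,0,-1]
    - [1,-0.95,0,0,0,0,-1]
    - [0.7,-0.65,0,0,0,0,-1]
    - [0,0,0,0,0,0,-1]

```text
t: 52.38
tool_pos: [0.591, 0.0323, 0.139]
tool_rot: [-0.0, 0.991, 0.131, -0.001]
ft_force: [0.4, -0.5, -1.7]
opening: 0.0501
```

Run:
```python
from h import *
to((.5917,.0306,.14),(.5917,.0306,.0822))
```

```text
t 52.38 tcp [0.591  0.0323 0.139 ] yaw 0.263 tilt [-0.0016  0.0001] open 0.0501 F [ 0.4 -0.5 -1.7]
 -> [0.5917 0.0306 0.14  ] units [ 0.01  0.07 -0.04]
 -> [0.5917 0.0306 0.0822] units [0.   0.   2.31]
```

Emit:
arm_command:
  motion:
    - [0,0.03,0.8,0,0,0,-1]
    - [0,0,0.7,0,0,0,-1]
    - [0,0,0.4,0,0,0,-1]
    - [0,0,0.25,0,0,0,-1]
    - [0,0,0.08,0,0,0,-1]
    - [0,0,0.04,0,0,0,-1]
    - [0,0,0,0,0,0,-1]
    - [0,0,0,0,0,0,-1]

```text
t: 53.38
tool_pos: [0.5916, 0.0298, 0.0836]
tool_rot: [0.0, 0.992, 0.13, 0.0]
ft_force: [0.1, -0.3, -2.0]
opening: 0.0496
```

Run:
```python
from h import *
to((.5917,.0306,.0822),(.5917,.0306,.185),(.4879,-.361,.185))
```

```text
t 53.38 tcp [0.5916 0.0298 0.0836] yaw 0.26 tilt [ 0.0008 -0.0001] open 0.0496 F [ 0.1 -0.3 -2. ]
 -> [0.5917 0.0306 0.0822] units [ 0.01 -0.03  0.06]
 -> [0.5917 0.0306 0.185 ] units [ 0.    0.   -4.11]
 -> [ 0.4879 -0.361   0.185 ] units [-8.04 14.07 -0.  ]
```

Emit:
arm_command:
  motion:
    - [0,-0.03,0.05,0,0,0,-1]
    - [0,0,0.03,0,0,0,-1]
    - [0,0,0,0,0,0,0.2]
    - [0,0,0,0,0,0,1]
    - [0,0,0,0,0,0,1]
    - [0,0,0,0,0,0,1]
    - [0,0,-0.7,0,0,0,1]
    - [0,0,-1,0,0,0,1]

```text
t: 54.38
tool_pos: [0.5907, 0.0305, 0.1244]
tool_rot: [-0.0, 0.992, 0.13, -0.001]
ft_force: [0.0, -0.2, -0.4]
opening: 0.0939
```

Emit:
arm_command:
  motion:
    - [0,0,-1,0,0,0,1]
    - [0,0,-1,0,0,0,1]
    - [0,0,-0.5,0,0,0,1]
    - [-0.53,0.94,0,0,0,0,1]
    - [-0.53,0.94,0,0,0,0,1]
    - [-0.53,0.94,0,0,0,0,1]
    - [-0.53,0.94,0,0,0,0,1]
    - [-0.53,0.94,0,0,0,0,1]

```text
t: 55.38
tool_pos: [0.5569, -0.1008, 0.1863]
tool_rot: [-0.0, 0.992, 0.13, -0.0]
ft_force: [-0.7, -0.5, 0.6]
opening: 0.0939
```

Emit:
arm_command:
  motion:
    - [-0.53,0.94,0,0,0,0,1]
    - [-0.53,0.94,0,0,0,0,1]
    - [-0.53,0.94,0,0,0,0,1]
    - [-0.53,0.94,0,0,0,0,1]
    - [-0.53,0.94,0,0,0,0,1]
    - [-0.53,0.94,0,0,0,0,1]
    - [-0.53,0.94,0,0,0,0,1]
    - [-0.53,0.94,0,0,0,0,1]

```text
t: 56.38
tool_pos: [0.5028, -0.3097, 0.1863]
tool_rot: [-0.0, 0.992, 0.13, -0.0]
ft_force: [1.2, 0.0, -0.3]
opening: 0.0941
```

Emit:
arm_command:
  motion:
    - [-0.53,0.94,0,0,0,0,1]
    - [-0.53,0.94,0,0,0,0,1]
    - [0,0,0,0,0,0,1]

```text
t: 56.75
tool_pos: [0.489, -0.3626, 0.1862]
tool_rot: [-0.0, 0.992, 0.128, -0.0]
ft_force: [0.7, -0.0, -0.1]
opening: 0.0942
```

Run:
```python
from h import *
from bench import arm
d=arm.snapshot("wrist");cv2.imwrite("pics/w9.png",d["frame"][:,:,::-1])
d2=arm.snapshot("top");crop(d2,220,115,340,205,6,"pics/tc9.png")
to((.4879,-.361,.185),(.4879,-.361,.069))
print(np.round(proj(d,(.4879,-.361,.128)),1))
```

```text
t 56.85 tcp [ 0.4896 -0.3607  0.186 ] yaw 0.26 tilt [-0.0002  0.0011] open 0.0946 F [-0.1  0.6 -0.6]
 -> [ 0.4879 -0.361   0.185 ] units [-0.07 -0.    0.04]
 -> [ 0.4879 -0.361   0.069 ] units [-0.    0.01  4.64]
[257.4 202.5]
```

View pics/w9.png

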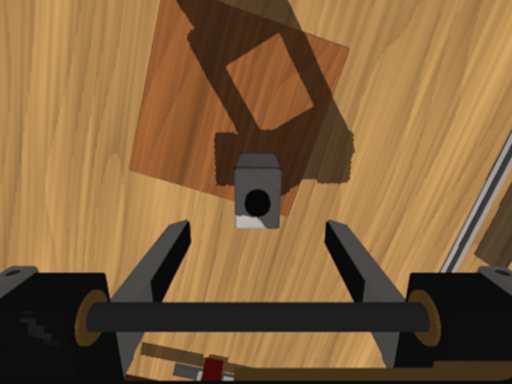

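View pics/tc9.png

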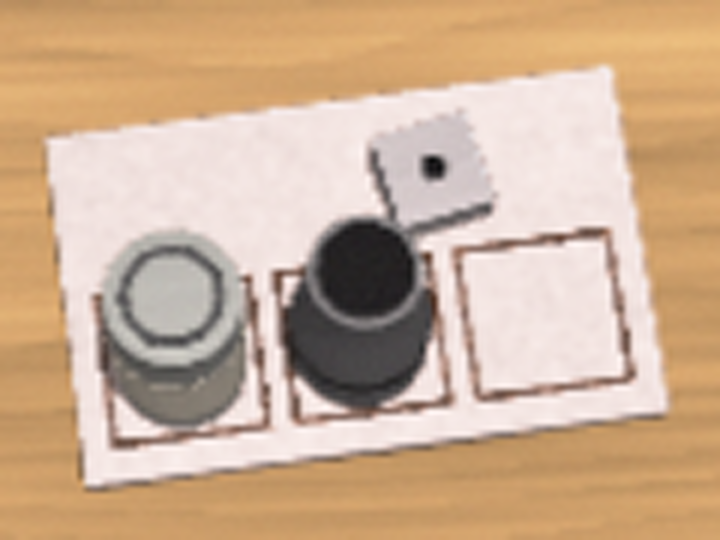

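The reducer is back at crop (363,271), against (363,268) at the start, about 1 mm off. The tin is at (257,203) in the wrist view, as predicted.

Emit:
arm_command:
  motion:
    - [-0.05,0,0.9,0,0,0,1]
    - [0,0,0.9,0,0,0,1]
    - [0,0,0.9,0,0,0,1]
    - [0,0,0.9,0,0,0,1]
    - [0,0,0.6,0,0,0,1]
    - [0,0,0.46,0,0,0,1]
    - [0,0,0,0,0,0,1]

```text
t: 57.72
tool_pos: [0.4882, -0.3608, 0.0689]
tool_rot: [-0.001, 0.992, 0.13, -0.0]
ft_force: [0.5, 1.0, -0.3]
opening: 0.094
```

Emit:
arm_command:
  motion:
    - [0,0,0,0,0,0,-1]
    - [0,0,0,0,0,0,-1]
    - [0,0,0,0,0,0,-1]
    - [0,0,0,0,0,0,-1]
    - [0,0,0,0,0,0,-1]
    - [0,0,0,0,0,0,-1]
    - [0,0,0,0,0,0,-1]
    - [0,0,0,0,0,0,-1]

```text
t: 58.72
tool_pos: [0.4884, -0.3616, 0.0697]
tool_rot: [0.0, 0.992, 0.13, -0.0]
ft_force: [0.1, -0.2, 1.1]
opening: 0.0441
```

Run:
```python
from h import *
to((.4879,-.361,.13),(.5983,-.0558,.13))
```

```text
t 58.73 tcp [ 0.4884 -0.3616  0.0697] yaw 0.26 tilt [-0. -0.] open 0.0441 F [ 0.1 -0.2  1.1]
 -> [ 0.4879 -0.361   0.13  ] units [-0.01 -0.03 -2.41]
 -> [ 0.5983 -0.0558  0.13  ] units [  7.41 -10.66  -0.  ]
```

Emit:
arm_command:
  motion:
    - [0,0,-0.5,0,0,0,-1]
    - [0,0,-0.9,0,0,0,-1]
    - [0,0,-1,0,0,0,-1]
    - [0.3,-0.4,0,0,0,0,-1]
    - [0.6,-0.85,0,0,0,0,-1]
    - [0.7,-1,0,0,0,0,-1]
    - [0.7,-1,0,0,0,0,-1]
    - [0.7,-1,0,0,0,0,-1]

```text
t: 59.72
tool_pos: [0.5328, -0.237, 0.1278]
tool_rot: [-0.001, 0.992, 0.13, -0.001]
ft_force: [0.5, -0.1, -4.7]
opening: 0.044
```

Emit:
arm_command:
  motion:
    - [0.7,-1,0,0,0,0,-1]
    - [0.7,-1,0,0,0,0,-1]
    - [0.7,-1,0,0,0,0,-1]
    - [0.7,-1,0,0,0,0,-1]
    - [0.7,-1,0,0,0,0,-1]
    - [0.5,-0.8,0,0,0,0,-1]
    - [0.4,-0.6,0,0,0,0,-1]
    - [0,0,0,0,0,0,-1]

```text
t: 60.72
tool_pos: [0.5983, -0.0551, 0.1287]
tool_rot: [-0.0, 0.991, 0.131, -0.001]
ft_force: [-0.4, 0.3, -3.9]
opening: 0.0439
```

Run:
```python
from h import *
to((.5983,-.0558,.13),(.5983,-.0558,.0717))
```

```text
t 60.73 tcp [ 0.5983 -0.0551  0.1287] yaw 0.262 tilt [-0.0018  0.0005] open 0.0439 F [-0.4  0.3 -3.9]
 -> [ 0.5983 -0.0558  0.13  ] units [-0.01  0.03 -0.05]
 -> [ 0.5983 -0.0558  0.0717] units [0.   0.   2.33]
```

Emit:
arm_command:
  motion:
    - [0,0.02,0.8,0,0,0,-1]
    - [0,0,0.7,0,0,0,-1]
    - [0,0,0.4,0,0,0,-1]
    - [0,0,0.25,0,0,0,-1]
    - [0,0,0.1,0,0,0,-1]
    - [0,0,0.04,0,0,0,-1]
    - [0,0,0,0,0,0,-1]
    - [0,0,0,0,0,0,-1]

```text
t: 61.72
tool_pos: [0.5993, -0.0572, 0.073]
tool_rot: [0.0, 0.992, 0.13, 0.0]
ft_force: [-0.5, -0.3, -5.0]
opening: 0.0441
```

Run:
```python
from h import *
to((.5983,-.0558,.071))
```

```text
t 61.73 tcp [ 0.5993 -0.0572  0.073 ] yaw 0.26 tilt [ 0.001  -0.0002] open 0.0441 F [-0.5 -0.3 -5. ]
 -> [ 0.5983 -0.0558  0.071 ] units [-0.02 -0.07  0.08]
```

Emit:
arm_command:
  motion:
    - [-0.02,-0.05,0.05,0,0,0,-1]
    - [0,0,0.03,0,0,0,-1]
    - [0,0,0,0,0,0,0.2]
    - [0,0,0,0,0,0,1]
    - [0,0,0,0,0,0,1]
    - [0,0,0,0,0,0,1]
    - [0,0,-0.7,0,0,0,1]
    - [0,0,-1,0,0,0,1]

```text
t: 62.72
tool_pos: [0.5977, -0.056, 0.1136]
tool_rot: [-0.0, 0.992, 0.13, -0.001]
ft_force: [0.3, -1.0, -0.6]
opening: 0.0942
```

Emit:
arm_command:
  motion:
    - [0,0,-1,0,0,0,1]
    - [0,0,-1,0,0,0,1]
    - [0,0,-0.9,0,0,0,1]
    - [-0.5,1,0,0,0,0,1]
    - [-0.5,1,0,0,0,0,1]
    - [-0.5,1,0,0,0,0,1]
    - [-0.5,1,0,0,0,0,1]
    - [-0.5,1,0,0,0,0,1]

```text
t: 63.72
tool_pos: [0.57, -0.194, 0.187]
tool_rot: [0.001, 0.992, 0.13, 0.001]
ft_force: [0.1, -0.4, -0.4]
opening: 0.0938
```

Emit:
arm_command:
  motion:
    - [-0.5,1,0,0,0,0,1]
    - [-0.5,1,0,0,0,0,1]
    - [-0.5,1,0,0,0,0,1]
    - [-0.5,1,0,0,0,0,1]
    - [-0.5,1,0,0,0,0,1]
    - [-0.5,1,0,0,0,0,1]
    - [0,0,0,0,0,0,1]
    - [0,0,0,0,0,0,1]

```text
t: 64.72
tool_pos: [0.5362, -0.3566, 0.1861]
tool_rot: [-0.0, 0.992, 0.13, 0.0]
ft_force: [-0.5, 0.5, -0.6]
opening: 0.0941
```

Run:
```python
from h import *
from bench import arm
d=arm.snapshot("top");cv2.imwrite("pics/t10.png",d["frame"][:,:,::-1]);crop(d,220,115,340,205,6,"pics/tc10.png");crop(d,90,190,220,260,6,"pics/seat10.png")
s=arm.snapshot("side");crop(s,185,120,285,235,5,"pics/sc10.png")
a=dict(np.load("top0.npz"))["frame"].astype(int);df=np.abs(a-d["frame"]).sum(2)[115:205,220:340];print((df>60).sum());
ys,xs=np.where(df>60);print(xs.min()*6,xs.max()*6,ys.min()*6,ys.max()*6)
print("puck top expected",np.round(proj(d,(.4458,.3146,.045)),1))
to()
```

```text
566
96 648 144 426
puck top expected [173.6 226. ]
t 64.83 tcp [ 0.5363 -0.3561  0.1858] yaw 0.261 tilt [0.0003 0.0003] open 0.094 F [ 0.2  0.3 -1. ]
```

View pics/tc10.png

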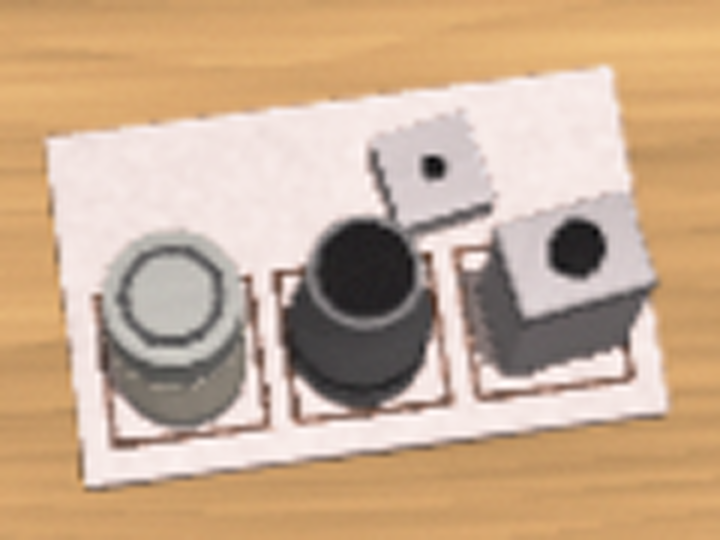

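View pics/seat10.png

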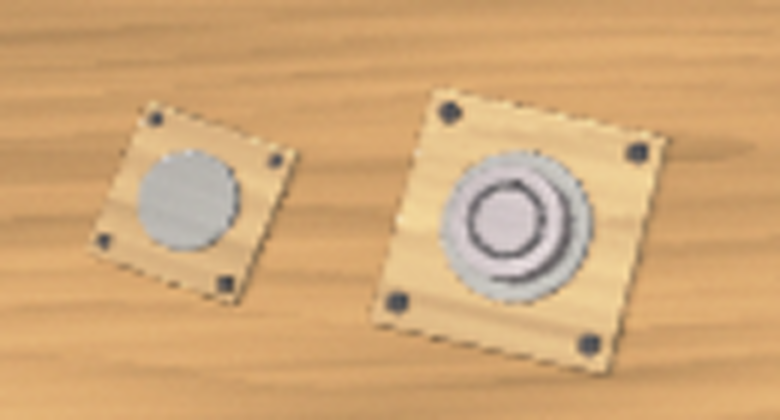

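View pics/sc10.png

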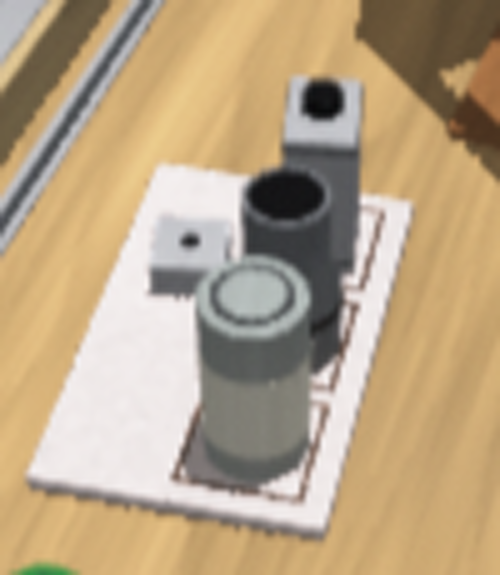

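View pics/t10.png

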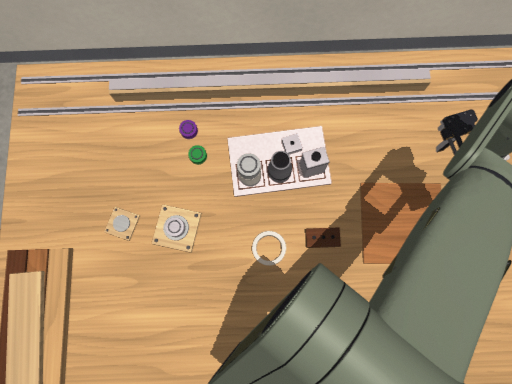

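In the top view the puck top is at (173.9,226.1), against (173.6,226.0) expected for a centred one. The can, reducer and tin sit within about 1 mm of their starting pixels. The block, tape and offcut have not moved. Handing in.

```bash
python3 -c "
from bench import arm
print(arm.job_done())"
```

```text
the job is handed in; nothing more can be done
None
```

The job is done and handed in at about 65 s of the 136 s allowed; `job_done` reports no verdict. I moved the tin, reducer and can upright onto the side board, and set the puck on the larger seat. Then I stood the can, reducer and tin back on their own squares.

- **Puck:** in the final top view it is within about 0.5 px (under 1 mm) of the seat's centre. An earlier wrist view agreed to about 1 mm.
- **Tall things:** can, reducer and tin are within about 1 mm of where they stood at the start. The reducer is off the most, about 3 px in a 6x enlarged picture. All three stand upright and released.
- **Bystanders:** the block, tape and offcut look unmoved by eye in the final pictures. I did not measure the tape and offcut.
- **Disagreement:** the top and side cameras disagreed by about 3 to 7 mm in absolute position. I used the mean of the two, and the wrist camera confirmed it to within about 2 to 4 mm.
- **Forces:** no failed grasps, and the highest force I read was about 8 N, at the can's return placing.

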